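# Square a mould plate into the corner of a guarded bed

### The arm

A 6-joint arm with a two-finger parallel gripper is mounted at the origin on the work surface. World frame = base frame: x ahead of the robot, y to its left, z up, the work surface at z = 0. Lengths are in m, angles in rad, forces in N, time in s.
With the tool pointing down it reaches from about 0.275 to 0.725 m from the base axis. Payload 15.9 kg.
Tool frame: the origin (TCP) lies at the very end of the fingers, on their centre line; the grasp point (between the pads) lies 19 mm behind it; z points along the fingers, y is the direction in which the jaws open and shut (so a half turn about z gives the same grasp; the last joint's range is limited). The gripper opens to 85 mm and grips with 20 to 120 N. Pads are 22 mm wide; open, the fingers measure 114 mm over their backs; the gripper's body (76 mm by 85 mm) begins 54 mm behind the grasp point. The pads swing forward as they close: fully open they stand 13 mm farther back than shut.
Start: joints at [1.22, 0.213, -0.034, 1.323, 0, 1.571], TCP at [0.172, 0.47, 0.231] pointing down, gripper open.
Joint ranges: [-2.98, 2.98], [-0.74, 1.72], [-1.14, 1.35], [-2.1, 2.04], [-1.57, 1.44], [-3.14, 3.14]. Speed limits (rad/s): [1.89, 1.89, 2.39, 2.57, 3.14, 3.14].

### API

Orientations are given as a 3x3 rotation matrix whose columns are the frame's x, y, z axes.
In Python, from rig import arm, optics, hand_in gives the robot as it stands. The module is installed in compiled form; this text tells all that it offers.
- The arm moves only by the shell command python3 -m jog 'ROWS' [OPENING] [FORCE]. ROWS is JSON, a list of rows, each an object of numbers: "tx", "ty", "tz": the shift along the tool's x, y, z in mm; "rx", "ry", "rz": the turn, a rotation vector about the tool's x, y, z in degrees. A call has 1 to 20 rows; each row shifts and turns the pose as measured when the row begins, along the tool's axes as they then stand; what a row does not reach is not made up. A row lasts 1/12 s, in which the tool goes at most 41.7 mm and 7.16 degrees, less where a joint would pass 70% of its speed; a pose out of reach is approached as far as the arm can. A call is refused whole if a number of a shift passes 41.7 or a number of a turn 7.16, either way. A call with a gripper value outside its range is refused whole. OPENING is the opening, from 0 (shut) to 1 (fully open), set as the call begins (- or left out, the last holds). The fingers move at their own pace and stop on an object; FORCE is the grip in N (left out, the last holds). Time passes only in rows, so rows that do not move let the fingers close. It gives the time, the measured TCP pose, the force and the opening at its end, in the units of the state.
- arm.state(): the state, without advancing time (a new reading comes with each control period).
- optics.snapshot(name): name is "scene" or "top" or "wrist"; returns the picture (384x512x3 uint8, blue, green, red); there is no depth.
- optics.calibration(name): a dict with "K" (3x3 intrinsics, pixels), "k1" (the pictures are not rectified: a ray, as slopes to the right and down, at radius r is drawn at 1 + k1 r^2 times it, then the intrinsics apply), "origin" and "rotation" of the camera in the world. Camera axes: x right, y down, z forward; pixel columns grow to the right and rows downward; lengths in m; the calibration is good to about 2 mm. A picture is of the moment at which its call begins: read the wrist's pose just before it. calibration takes no time and is no camera call; for the wrist camera it gives the pose at the moment of the call.
- hand_in(): hands the job in, once; it reports no verdict.
The state is a dict: "clock": time; "joints": joint angles; "joint_velocities": joint speeds; "joint_efforts": joint torques, N m; "tcp_pos": TCP position; "eef_rot": TCP orientation; "force": force on the tool from outside, world axes, zero at the start; "wrist_torque": the same for the moment, N m; "grip_width": finger opening in m.
Only numpy, scipy, OpenCV 4.12 (cv2) and the standard library are available. Lean on these libraries where they do the work, as an engineer would, in place of code of your own. Each camera call takes 0.05 s, during which the arm holds its last target.

### The job

Draw the T-headed wooden push stick out of its rack, lay it flat on the bench and take it again by the rear half of its handle. Reaching under the rod guard with it, nudge the loose aluminium plate until it lies square in the corner of the steel bed, touching both fences, without touching the plate with the gripper. Leave the stick lying flat on the bench, clear of the bed, and leave the other things on the bench where they are.

Things in the scene. Friction and masses are not known exactly. Their poses are not given: they have to be found in the camera images.
- bed: Fixed dark steel bed, top 8 mm above the bench. Origin at bench level below the inner corner of its two fences (16 mm high above the bed): back fence's inner face is this frame's plane x = 0, side fence's is y = 0. x points away from the robot within 0.15 rad, z up. Bed: x -148 (open front edge) to 0, y -226 to 0 mm. A 62 mm high housing stands outside the side fence, y 16 to 91 mm.
- guard_front (a point): Middle of the front rod of the fixed guard over the bed, at x = -140, y = -106, z = 72 mm of the bed's frame, same axes. 8 mm round rods along y at the bed's x = -140, -91, -42 mm and along x at y = +8, -221 mm, all axes 72 mm above the bench; posts at x = -140 and +8 on both sides. The opening under the front rod is 60 mm high above the bed and 217 mm wide.
- plate_mid (a point): Loose bare aluminium plate on the bed, 70 mm (its x) by 90 mm (its y), 12 mm thick, about 0.25 kg; the point is its centre, half-way up. It starts with its x within 0.2 rad of the bed's x, about 10 to 30 mm from both fences. When it touches both fences its centre is at x = -35, y = -45 mm in the bed's frame.
- pusher_face (a point): T-headed push stick of pale wood, 190 mm long, 28 mm tall throughout, flat underneath, 0.12 kg. The point: centre of its head's flat front face, half-way up (14 mm). x forward out of the face, y left, z up. Head 16 mm long (x), 56 mm wide (y); behind it a straight bar 16 mm wide to the rear end. At the start its rear 110 to 120 mm is in the rack, head and 54 to 64 mm of bar stick out.
- pusher_end (a point): Centre of the rear end of the push stick's handle, half-way up, 190 mm behind pusher_face; same axes.
- rack: Fixed dark wooden rack, 54 mm tall, 175 mm wide (x), 138 mm deep (y -138 to 0). Origin at bench level under the middle of its front face; y points out of the front, to the clear middle of the bench. Two floorless holes (tools lie on the bench) at x = -40 and +40 mm, 35 mm wide, 42 mm high; the stick is in either one. The bench in front of the rack and of the bed is clear.
- file: Flat file, 195 mm, straight wooden handle, no cross-piece, lying in the rack's other pigeon-hole; leave it.
- bench_block: Steel block 65 x 65 x 20 mm, behind the rack, to the right of the bed; leave it.
- flux_jar: Amber jar 56 mm across, 75 mm tall, behind the rack; leave it.
- hammer: Hammer 200 mm, on the left of the bench; leave it.
- polish_tin: Flat round tin 72 mm across, 50 mm tall, on the left; leave it.
- pliers: Pliers 155 mm, on the left; leave it.
Things that resemble listed ones, but are neither listed nor needed, are in the scene too. What is shaped like the part that bears pusher_face but yellow is not meant.

How it is judged:
On the way, in this order (a step that is already met when the one before it is completed fails the run):
1. the push stick is drawn wholly out of the rack, lies flat on the bench and is let go (y of pusher_end in the frame of rack above 0 m and contact force between the fingers and pusher below 0.1 N and height (world z) of each of pusher_face, pusher_end below 0.02 m and linear speed of pusher below 0.02 m/s), for 0.1 s.
2. the push stick, held by the rear half of its handle, touches the plate (contact force between pusher and plate above 0.2 N and distance between the grasp point and pusher_end below 0.1 m and contact force between the fingers and pusher above 1 N).
3. the plate is square in the corner (x of plate_mid in the frame of bed above -0.0375 m and y of plate_mid in the frame of bed above -0.0475 m and angle between the x axis of plate_mid and the x axis of bed, either way round below 0.03 rad and z of plate_mid in the frame of bed below 0.017 m), for 0.2 s.
At the end, for the whole second after the job is handed in: The plate lies at rest on the bed, its centre at most 2.5 mm from its place in the corner along each fence's direction and turned less than 0.03 rad; the push stick lies flat, at rest, on the bench, wholly in front of the bed or to its right (all of step 3 and (x of pusher_face in the frame of bed below -0.15 m or y of pusher_face in the frame of bed below -0.255 m) and (x of pusher_end in the frame of bed below -0.15 m or y of pusher_end in the frame of bed below -0.255 m) and height (world z) of each of pusher_face, pusher_end below 0.02 m and linear speed of pusher below 0.02 m/s and linear speed of plate below 0.01 m/s); the robot touches nothing.
It fails at once if the gripper touches the plate (contact force between the fingers and plate above 0.5 N).
It fails at once if the plate is tipped up (angle between plate_mid's own z axis and vertical above 0.2 rad).
It fails at once if another thing on the bench is moved by more than 25 mm (distance of any of file, bench_block, flux_jar, hammer, polish_tin, pliers from where it was at the start of the episode above 0.025 m).
It also fails if it takes over 64 s, if anything falls off the work surface, if the arm or the gripper's body presses on something with over 40 N, if the wrist force passes 120 N, or if a joint passes its speed limit or range.

## Working session

There is one attempt and no reset: what is moved stays moved. The work goes in short steps, Python scripts to look and compute and a shell command to move; the robot and the scene stay as the last step left them, time stands still between calls to the robot, and variables do not carry over. Pictures are saved under pics/ and viewed, and the job is handed in when it is done.

```bash
mkdir -p pics; ls
python3 - <<'E'
from rig import arm,optics
import cv2
s=arm.state();print(s)
for n in("scene","top","wrist"):
    c=optics.calibration(n);print(n,c)
    cv2.imwrite(f"pics/{n}0.png",optics.snapshot(n))
E
```

```text
pics
{'clock': 0.0, 'joints': array([ 1.21999807e+00,  2.13369739e-01, -3.50418684e-02,  1.32352156e+00,
       -4.23250746e-06,  1.57079744e+00]), 'joint_velocities': array([ 0.00076323, -0.00148603,  0.00105225, -0.00077748, -0.00069416,
        0.00076094]), 'joint_efforts': array([-3.52460938e-04, -6.86143899e+01,  4.87126529e+01,  1.71984656e-02,
       -3.83875067e-04, -1.82789911e-06]), 'tcp_pos': array([0.17170712, 0.46922667, 0.23081622]), 'eef_rot': array([[-9.39098312e-01,  3.43648382e-01, -3.86696439e-04],
       [ 3.43648600e-01,  9.39097704e-01, -1.06905642e-03],
       [-4.23377245e-06, -1.13683677e-03, -9.99999354e-01]]), 'force': array([0.07019855, 0.01436879, 0.2458423 ]), 'wrist_torque': array([0.04259142, 0.01206679, 0.0557146 ]), 'grip_width': 0.08549969863424409}
scene {'K': array([[366.33025808,   0.        , 248.0575533 ],
       [  0.        , 366.33025808, 190.98397781],
       [  0.        ,   0.        ,   1.        ]]), 'k1': 0.015532854974493474, 'origin': array([1.1166254 , 0.52185329, 0.63252081]), 'rotation': array([[-0.62596467,  0.4355733 , -0.64687
[... 257 characters left out ...]
       ]]), 'k1': 0.014441670404263383, 'origin': array([ 0.40939   , -0.01864149,  1.16265923]), 'rotation': array([[-0.01315066, -0.99822504,  0.05808468],
       [-0.99981663,  0.01393587,  0.01313408],
       [-0.01392023, -0.05790131, -0.99822526]])}
wrist {'K': array([[291.20959716,   0.        , 251.2962653 ],
       [  0.        , 291.20959716, 195.33053284],
       [  0.        ,   0.        ,   1.        ]]), 'k1': -0.009667693220070443, 'origin': array([0.10583098, 0.49371385, 0.37475688]), 'rotation': array([[ 3.44202961e-01,  9.02806620e-01,  2.57807153e-01],
       [ 9.38894893e-01, -3.30727608e-01, -9.53710073e-02],
       [-8.37633541e-04,  2.74880803e-01, -9.61477947e-01]])}
```

View pics/top0.png

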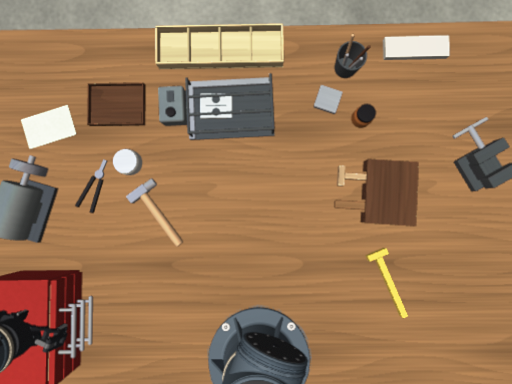

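View pics/scene0.png

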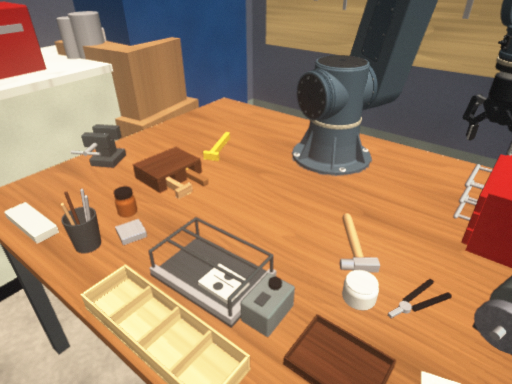

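```bash
cat > h.py <<'E'
import numpy as np, cv2
from rig import arm,optics
def unproj(cal,px,z):
    """pixels -> points on world plane z"""
    px=np.atleast_2d(np.array(px,float)); K=cal['K']
    d=np.c_[(px[:,0]-K[0,2])/K[0,0],(px[:,1]-K[1,2])/K[1,1]]
    u=d.copy()
    for _ in range(20): u=d/(1+cal['k1']*(u**2).sum(1,keepdims=True))
    r=np.c_[u,np.ones(len(u))]@cal['rotation'].T
    t=(z-cal['origin'][2])/r[:,2:]
    return cal['origin']+t*r
def proj(cal,P):
    P=np.atleast_2d(np.array(P,float)); c=(P-cal['origin'])@cal['rotation']
    u=c[:,:2]/c[:,2:]; u=u*(1+cal['k1']*(u**2).sum(1,keepdims=True))
    return u*[cal['K'][0,0],cal['K'][1,1]]+cal['K'][:2,2]
E
python3 - <<'E'
import cv2
a=cv2.imread('pics/top0.png')
cv2.imwrite('pics/topcrop0.png',cv2.resize(a[0:240,130:400],None,fx=2.4,fy=2.4,interpolation=cv2.INTER_CUBIC))
cv2.imwrite('pics/topcrop1.png',cv2.resize(a[150:384,250:512],None,fx=2.4,fy=2.4,interpolation=cv2.INTER_CUBIC))
E
```

```text
(no output)
```

View crops.

The top view shows the bed near (230,107) and the plate, which is pale with marks, near (216,105). The rack is near (390,192) with its front facing left. The stick's head is at (341,175), the file handle at (349,204), and the yellow decoy at (390,280).

View pics/topcrop0.png

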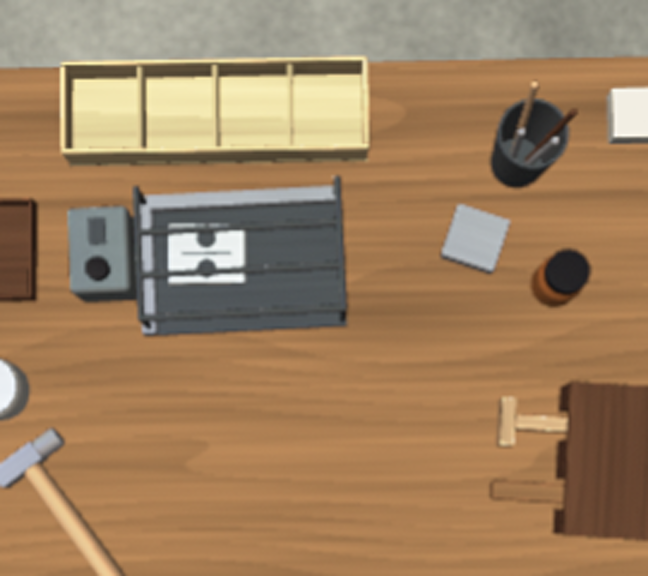

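View pics/topcrop1.png

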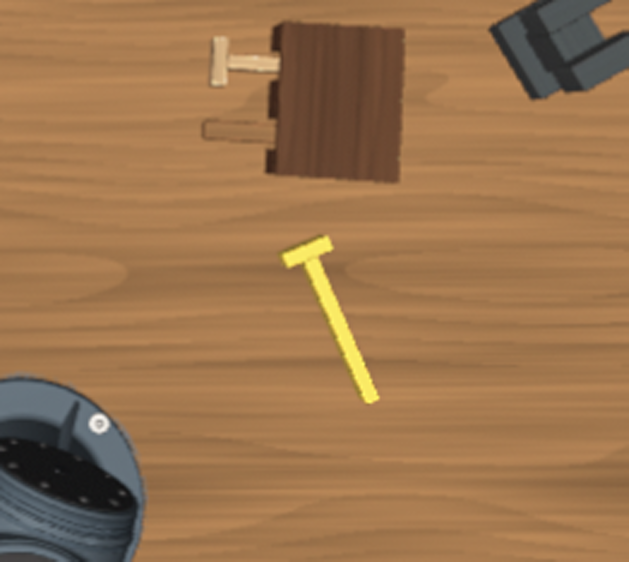

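View pics/wrist0.png

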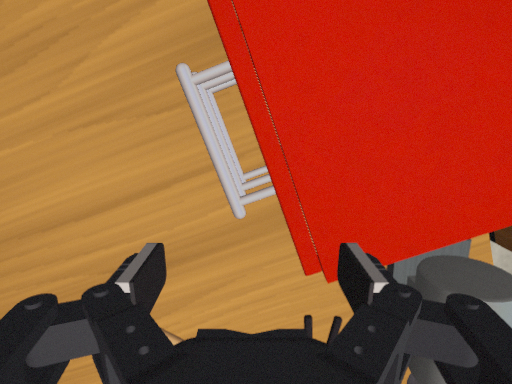

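The plate is a bright rectangle at crop0 (168–245, 225–283) with dark rods over it. The stick's T head is at crop0 (498–515, 397–447). Next I measure with masks.

Run:
```python
from h import *
np.set_printoptions(precision=4,suppress=True)
a=cv2.imread('pics/top0.png');c=optics.calibration('top')
hsv=cv2.cvtColor(a,cv2.COLOR_BGR2HSV)
# stick: pale
for (x,y) in [(341,175),(355,176),(349,204),(216,92),(205,105),(225,117),(230,78),(192,105),(300,150),(390,190),(260,100)]: print((x,y),a[y,x],hsv[y,x])
```

```text
(341, 175) [130 175 210] [ 17  97 210]
(355, 176) [136 184 220] [ 17  97 220]
(349, 204) [ 76 116 158] [ 15 132 158]
(216, 92) [87 84 80] [103  21  87]
(205, 105) [220 219 214] [ 95   7 220]
(225, 117) [195 198 193] [ 72   6 198]
(230, 78) [ 80 117 159] [ 14 127 159]
(192, 105) [192 184 179] [108  17 192]
(300, 150) [ 83 128 175] [ 15 134 175]
(390, 190) [47 67 98] [ 12 133  98]
(260, 100) [85 82 78] [103  21  85]
```

Run:
```python
from h import *
np.set_printoptions(precision=4,suppress=True)
a=cv2.imread('pics/top0.png');c=optics.calibration('top')
hsv=cv2.cvtColor(a,cv2.COLOR_BGR2HSV).astype(int)
def big(m,off,n):
    m=(m*255).astype(np.uint8)
    cs,_=cv2.findContours(m,cv2.RETR_EXTERNAL,cv2.CHAIN_APPROX_NONE)
    cs=sorted(cs,key=cv2.contourArea,reverse=True)[:n]
    return [k.reshape(-1,2)+off for k in cs]
def roi(cond,x0,y0,x1,y1):
    m=np.zeros(cond.shape,bool);m[y0:y1,x0:x1]=cond[y0:y1,x0:x1];return m
# stick
m=roi((hsv[...,1]<115)&(hsv[...,2]>180),325,155,375,195)
ys,xs=np.nonzero(m);print('stick px',xs.min(),xs.max(),ys.min(),ys.max())
P=unproj(c,np.c_[xs,ys],0.028);print('stick world',P.min(0),P.max(0))
k=big(m,0,1)[0]; 
hd=m.copy();hd[:,346:]=0
r=cv2.minAreaRect(unproj(c,np.argwhere(hd)[:,::-1],0.028)[:,:2].astype(np.float32)*1000);print('head',r)
bar=m.copy();bar[:,:349]=0;r=cv2.minAreaRect(unproj(c,np.argwhere(bar)[:,::-1],0.028)[:,:2].astype(np.float32)*1000);print('bar',r)
# column centroids of bar
for x in range(336,368,2):
    y=np.nonzero(m[:,x])[0]
    if len(y): print(x,y.min(),y.max(),unproj(c,[[x,(y.min()+y.max())/2]],.028)[0])
# rack top
m=roi((hsv[...,2]<115)&(hsv[...,1]>100),355,150,425,235)
k=big(m,0,1)[0]
r=cv2.minAreaRect(unproj(c,k,0.054)[:,:2].astype(np.float32)*1000);print('rack',r,cv2.boxPoints(r))
# plate
m=roi((hsv[...,1]<30)&(hsv[...,2]>170),197,85,250,125)
pts=np.argwhere(m)[:,::-1]
r=cv2.minAreaRect(unproj(c,pts,0.020)[:,:2].astype(np.float32)*1000);print('plate',r,cv2.boxPoints(r))
# block, bed
m=roi((hsv[...,1]<30)&(hsv[...,2]<110)&(hsv[...,2]>50),184,70,280,145)
k=big(m,0,1)[0];r=cv2.minAreaRect(unproj(c,k,0.008)[:,:2].astype(np.float32)*1000);print('beddark',r,cv2.boxPoints(r))
```

```text
stick px 338 365 165 185
stick world [ 0.4749 -0.3018  0.028 ] [ 0.5308 -0.2264  0.028 ]
head ((502.65753173828125, -237.4945831298828), (18.42949104309082, 56.45828628540039), 85.44700622558594)
bar ((499.39630126953125, -279.56591796875), (44.25832748413086, 16.728309631347656), 88.5173568725586)
338 183 184 [ 0.4792 -0.2265  0.028 ]
340 165 185 [ 0.5028 -0.2326  0.028 ]
342 165 184 [ 0.5041 -0.2382  0.028 ]
344 166 184 [ 0.5027 -0.2437  0.028 ]
346 173 177 [ 0.5026 -0.2492  0.028 ]
348 173 178 [ 0.5011 -0.2547  0.028 ]
350 173 177 [ 0.5024 -0.2603  0.028 ]
352 173 178 [ 0.501  -0.2658  0.028 ]
354 173 178 [ 0.5009 -0.2713  0.028 ]
356 173 178 [ 0.5008 -0.2768  0.028 ]
358 173 179 [ 0.4993 -0.2823  0.028 ]
360 174 178 [ 0.4992 -0.2879  0.028 ]
362 174 178 [ 0.4992 -0.2934  0.028 ]
364 174 178 [ 0.4991 -0.2989  0.028 ]
rack ((453.376953125, -358.6261291503906), (146.8959503173828, 171.79806518554688), 85.7102279663086) [[ 362.2246 -425.443 ]
 [ 533.5414 -438.2937]
 [ 544.5293 -291.8092]
 [ 373.2125 -278.9586]]
plate ((719.7477416992188, 118.10004425048828), (97.53653717041016, 92.17420959472656), 89.09324645996094) [[672.8946  70.0672]
 [765.0573  68.6085]
 [766.6009 166.1329]
 [674.4382 167.5916]]
beddark ((706.1149291992188, 79.3990478515625), (177.8594207763672, 255.29376220703125), 1.7809044122695923) [[613.2612 204.2205]
 [621.1951 -50.9499]
 [798.9687 -45.4224]
 [791.0347 209.748 ]]
```

```bash
cat >> h.py <<'E'
from scipy.spatial.transform import Rotation as Rn
def plan(target, yaw_x=None, n=None):
    """print suggested rows: target TCP, yaw_x = world heading of tool x in deg (tool down)"""
    s=arm.state(); p=s['tcp_pos']; R=s['eef_rot']
    Rt=R
    if yaw_x is not None:
        t=np.radians(yaw_x); x=np.array([np.cos(t),np.sin(t),0]); z=np.array([0,0,-1.]); Rt=np.c_[x,np.cross(z,x),z]
    rv=Rn.from_matrix(R.T@Rt).as_rotvec()
    d=np.array(target)-p
    need=max(np.linalg.norm(d)*1000/41, np.degrees(np.linalg.norm(rv))/7.1)
    n=n or int(np.ceil(need))
    print('n',n,'dist',np.linalg.norm(d)*1000,'rot',np.degrees(rv),'need',need)
    out=[]
    for i in range(n):
        Ri=R@Rn.from_rotvec(rv*i/n).as_matrix()
        t=Ri.T@d/n*1000; r=np.degrees(rv)/n
        out.append(' '.join(f'{v:.1f}' for v in [*t,*r]))
    print('\n'.join(out) if yaw_x is not None and np.linalg.norm(rv)>.03 else out[0])
E
python3 - <<'E'
from h import *
plan([.68,.05,.25],86)
E
```

```text
n 17 dist 659.1794753532178 rot [-4.13677443e-02  3.04445913e-02  7.38998584e+01] need 16.077548179346774
-36.6 -12.9 -1.1 -0.0 0.0 4.3
-37.4 -10.1 -1.1 -0.0 0.0 4.3
-38.1 -7.2 -1.1 -0.0 0.0 4.3
-38.5 -4.3 -1.1 -0.0 0.0 4.3
-38.7 -1.4 -1.1 -0.0 0.0 4.3
-38.7 1.6 -1.1 -0.0 0.0 4.3
-38.5 4.5 -1.1 -0.0 0.0 4.3
-38.0 7.4 -1.1 -0.0 0.0 4.3
-37.4 10.3 -1.1 -0.0 0.0 4.3
-36.5 13.1 -1.1 -0.0 0.0 4.3
-35.4 15.8 -1.1 -0.0 0.0 4.3
-34.1 18.4 -1.1 -0.0 0.0 4.3
-32.6 21.0 -1.1 -0.0 0.0 4.3
-30.9 23.4 -1.1 -0.0 0.0 4.3
-29.1 25.6 -1.1 -0.0 0.0 4.3
-27.0 27.8 -1.1 -0.0 0.0 4.3
-24.8 29.7 -1.1 -0.0 0.0 4.3
```

```bash
python3 -m jog '[{"tx":-37,"ty":-13,"tz":-1,"rz":4.3},{"tx":-37,"ty":-10,"tz":-1,"rz":4.3},{"tx":-38,"ty":-7,"tz":-1,"rz":4.3},{"tx":-38,"ty":-4,"tz":-1,"rz":4.3},{"tx":-39,"ty":-1,"tz":-1,"rz":4.3},{"tx":-39,"ty":2,"tz":-1,"rz":4.3},{"tx":-38,"ty":5,"tz":-1,"rz":4.3},{"tx":-38,"ty":7,"tz":-1,"rz":4.3},{"tx":-37,"ty":10,"tz":-1,"rz":4.3},{"tx":-36,"ty":13,"tz":-1,"rz":4.3},{"tx":-35,"ty":16,"tz":-1,"rz":4.3},{"tx":-34,"ty":18,"tz":-1,"rz":4.3},{"tx":-33,"ty":21,"tz":-1,"rz":4.3},{"tx":-31,"ty":23,"tz":-1,"rz":4.3},{"tx":-29,"ty":26,"tz":-1,"rz":4.3},{"tx":-27,"ty":28,"tz":-1,"rz":4.3},{"tx":-25,"ty":30,"tz":-1,"rz":4.3}]' 0.6
python3 - <<'E'
from h import *
plan([.68,.05,.25],86)
E
```

```text
n 17 dist 659.1794753532178 rot [-4.13677443e-02  3.04445913e-02  7.38998584e+01] need 16.077548179346774
-36.6 -12.9 -1.1 -0.0 0.0 4.3
-37.4 -10.1 -1.1 -0.0 0.0 4.3
-38.1 -7.2 -1.1 -0.0 0.0 4.3
-38.5 -4.3 -1.1 -0.0 0.0 4.3
-38.7 -1.4 -1.1 -0.0 0.0 4.3
-38.7 1.6 -1.1 -0.0 0.0 4.3
-38.5 4.5 -1.1 -0.0 0.0 4.3
-38.0 7.4 -1.1 -0.0 0.0 4.3
-37.4 10.3 -1.1 -0.0 0.0 4.3
-36.5 13.1 -1.1 -0.0 0.0 4.3
-35.4 15.8 -1.1 -0.0 0.0 4.3
-34.1 18.4 -1.1 -0.0 0.0 4.3
-32.6 21.0 -1.1 -0.0 0.0 4.3
-30.9 23.4 -1.1 -0.0 0.0 4.3
-29.1 25.6 -1.1 -0.0 0.0 4.3
-27.0 27.8 -1.1 -0.0 0.0 4.3
-24.8 29.7 -1.1 -0.0 0.0 4.3$[0]: bad value
```

```bash
python3 -m jog '[{"tx":-37,"ty":-13,"tz":-1,"rx":0,"ry":0,"rz":4.3}]' 0.6
```

```text
clock: 0.23
tcp_pos: [0.1993, 0.4466, 0.2313]
eef_rot: [[-0.913, 0.408, -0.002], [0.408, 0.913, -0.0], [0.001, -0.001, -1.0]]
force: [1.1, 0.6, -0.3]
grip_width: 0.0755
```

```bash
python3 -m jog '[{"tx":-37,"ty":-10,"tz":-1,"rx":0,"ry":0,"rz":4.5},{"tx":-38,"ty":-7,"tz":-1,"rx":0,"ry":0,"rz":4.5},{"tx":-38,"ty":-4,"tz":-1,"rx":0,"ry":0,"rz":4.5},{"tx":-39,"ty":-1,"tz":-1,"rx":0,"ry":0,"rz":4.5},{"tx":-39,"ty":2,"tz":-1,"rx":0,"ry":0,"rz":4.5},{"tx":-38,"ty":5,"tz":-1,"rx":0,"ry":0,"rz":4.5},{"tx":-38,"ty":7,"tz":-1,"rx":0,"ry":0,"rz":4.5},{"tx":-37,"ty":10,"tz":-1,"rx":0,"ry":0,"rz":4.5},{"tx":-36,"ty":13,"tz":-1,"rx":0,"ry":0,"rz":4.5},{"tx":-35,"ty":16,"tz":-1,"rx":0,"ry":0,"rz":4.5},{"tx":-34,"ty":18,"tz":-1,"rx":0,"ry":0,"rz":4.5},{"tx":-33,"ty":21,"tz":-1,"rx":0,"ry":0,"rz":4.5},{"tx":-31,"ty":23,"tz":-1,"rx":0,"ry":0,"rz":4.5},{"tx":-29,"ty":26,"tz":-1,"rx":0,"ry":0,"rz":4.5},{"tx":-27,"ty":28,"tz":-1,"rx":0,"ry":0,"rz":4.5},{"tx":-25,"ty":30,"tz":-1,"rx":0,"ry":0,"rz":4.5}]'
python3 - <<'E'
from h import *
plan([.68,.05,.25],86)
E
```

```text
clock: 1.57
tcp_pos: [0.6771, 0.0131, 0.2444]
eef_rot: [[0.162, 0.987, -0.005], [0.987, -0.162, -0.002], [-0.003, -0.004, -1.0]]
force: [1.6, 1.5, 0.8]
grip_width: 0.051
n 1 dist 37.42223917510834 rot [-0.26294888  0.13895349 -5.30478161] need 0.9127375408563009
36.9 -3.1 -5.7 -0.3 0.1 -5.3
```

```bash
python3 -m jog '[{"tx":25,"ty":0,"tz":-5,"rx":0,"ry":0,"rz":-5},{"tx":0,"ty":0,"tz":0,"rx":0,"ry":0,"rz":0}]'
python3 - <<'E'
from h import *
import pickle
s=arm.state();print(s['joint_velocities'])
c=optics.calibration('wrist');a=optics.snapshot('wrist');cv2.imwrite('pics/w1.png',a);pickle.dump(c,open('w1.pkl','wb'))
E
```

```text
clock: 1.73
tcp_pos: [0.685, 0.03, 0.2456]
eef_rot: [[0.087, 0.996, -0.008], [0.996, -0.087, -0.003], [-0.004, -0.008, -1.0]]
force: [-0.1, 0.8, -0.2]
grip_width: 0.0513
[-0.1508386   0.06101442  0.01664595 -0.01342523 -0.04525518  0.1064371 ]
```

View pics/w1.png

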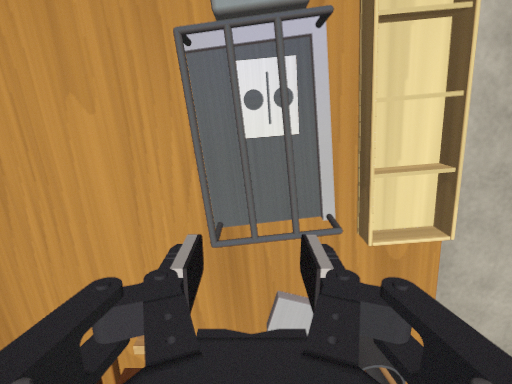

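The wrist view has the bed between the rods at (180–340, 10–245). The plate corners are near (236,59), (296,55), (299,134) and (244,138), and the fence tops are the light strips at the right and top. I'll enlarge it.

Run:
```python
import cv2
a=cv2.imread('pics/w1.png')
cv2.imwrite('pics/w1c.png',cv2.resize(a[0:150,170:350],None,fx=4,fy=4,interpolation=cv2.INTER_CUBIC))
```

```text
(no output)
```

View pics/w1c.png

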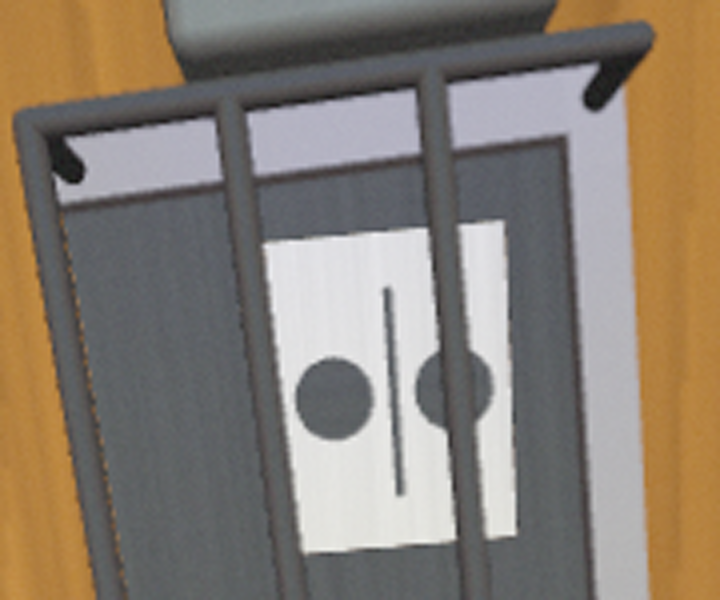

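```bash
cat > meas.py <<'E'
from h import *
import pickle
np.set_printoptions(precision=4,suppress=True)
def src(p,f=4,o=(170,0)): return (np.array(p,float)+.5)/f-.5+np.array(o)
E
python3 - <<'E'
from meas import *
c=pickle.load(open('w1.pkl','rb'))
t=optics.calibration('top')
side=unproj(c,src([(62,207),(160,193),(350,166),(565,136)]),.024)
back=unproj(c,src([(568,135),(580,330),(589,480),(596,590)]),.024)
print(side,'\n',back)
v=side[-1]-side[0];print('side ang (bed x)',np.degrees(np.arctan2(v[1],v[0])))
v=back[0]-back[-1];print('back ang (bed y)-90',np.degrees(np.arctan2(v[1],v[0]))-90)
pl=unproj(c,src([(264,241),(505,221),(516,536),(300,553)]),.020);print('plate',pl)
print([np.linalg.norm(pl[i]-pl[(i+1)%4]) for i in range(4)])
print('plate ang',np.degrees(np.arctan2(*(pl[1]-pl[0])[1::-1])),np.degrees(np.arctan2(*(pl[0]-pl[3])[1::-1]))-90, np.degrees(np.arctan2(*(pl[1]-pl[2])[1::-1]))-90)
rf=unproj(c,[(213,240),(181,31)],.072);print('front rod ends',rf)
E
```

```text
[[0.6189 0.1728 0.024 ]
 [0.6474 0.1738 0.024 ]
 [0.702  0.1759 0.024 ]
 [0.7629 0.1782 0.024 ]] 
 [[0.7638 0.1784 0.024 ]
 [0.7656 0.1265 0.024 ]
 [0.7671 0.0836 0.024 ]
 [0.7685 0.0502 0.024 ]]
side ang (bed x) 2.1841013380319803
back ang (bed y)-90 2.0935860673037467
plate [[0.6755 0.1593 0.02  ]
 [0.7457 0.1584 0.02  ]
 [0.745  0.0684 0.02  ]
 [0.6776 0.0691 0.02  ]]
[np.float64(0.0701485336395595), np.float64(0.08995221990289212), np.float64(0.06736886977267569), np.float64(0.09021976428190483)]
plate ang -0.6985731559462663 1.3133840738157403 -0.4517886285869821
front rod ends [[ 0.6309 -0.0424  0.072 ]
 [ 0.6272  0.1817  0.072 ]]
```

Bed corner is at (0.7635, 0.1785), turned 2.1°. The plate measures 70×90 mm, is turned about 2.7° from the bed, and sits about 18 mm from both fences. That fits the description, so next is a look over the rack.

Run:
```python
from h import *
plan([.50,-.30,.20],85.7,9)
```

```text
n 9 dist 378.8340945267842 rot [-0.51976075  0.31222463 -0.96197133] need 9.239855964067907
-38.1 -17.0 5.3 -0.1 0.0 -0.1
```

```bash
python3 -m jog '[{"tx":-37,"ty":-17,"tz":5,"rx":0,"ry":0,"rz":0},{"tx":-37,"ty":-17,"tz":5,"rx":0,"ry":0,"rz":0},{"tx":-37,"ty":-17,"tz":5,"rx":0,"ry":0,"rz":0},{"tx":-37,"ty":-17,"tz":5,"rx":0,"ry":0,"rz":0},{"tx":-37,"ty":-17,"tz":5,"rx":0,"ry":0,"rz":0},{"tx":-37,"ty":-17,"tz":5,"rx":0,"ry":0,"rz":0},{"tx":-37,"ty":-17,"tz":5,"rx":0,"ry":0,"rz":0},{"tx":-37,"ty":-17,"tz":5,"rx":0,"ry":0,"rz":0},{"tx":-20,"ty":-8,"tz":3,"rx":0,"ry":0,"rz":0},{"tx":0,"ty":0,"tz":0,"rx":-0.5,"ry":0,"rz":0},{"tx":0,"ty":0,"tz":0,"rx":0,"ry":0,"rz":0}]'
python3 - <<'E'
from h import *
import pickle
s=arm.state();print(s['joint_velocities'])
c=optics.calibration('wrist');a=optics.snapshot('wrist');cv2.imwrite('pics/w2.png',a);pickle.dump(c,open('w2.pkl','wb'))
cv2.imwrite('pics/w2c.png',cv2.resize(a[60:260,130:400],None,fx=2.9,fy=2.9,interpolation=cv2.INTER_CUBIC))
E
```

```text
clock: 2.7
tcp_pos: [0.5015, -0.278, 0.1983]
eef_rot: [[0.09, 0.996, -0.005], [0.996, -0.09, -0.005], [-0.005, -0.005, -1.0]]
force: [-0.4, -0.1, -0.5]
grip_width: 0.0512
[-0.03482985  0.00160133 -0.00846734  0.00918289 -0.01229282 -0.01176826]
```

View pics/w2.png

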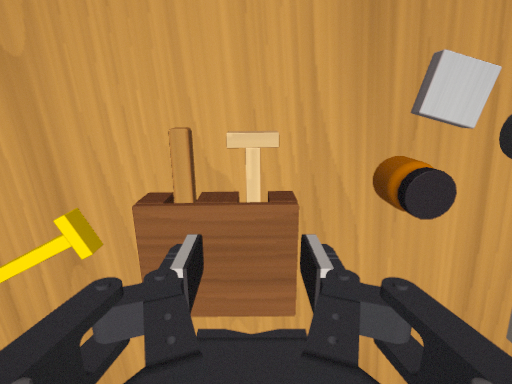

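The wrist view shows the stick's head at (227–279, 132–148), the bar at (246–260), the rack front near row 192–204, and the file at (182,165).

Run:
```python
from meas import *
c=pickle.load(open('w2.pkl','rb'));a=cv2.imread('pics/w2.png')
hsv=cv2.cvtColor(a,cv2.COLOR_BGR2HSV).astype(int)
print(hsv[140,250],hsv[170,253],hsv[170,183],hsv[100,250],hsv[170,220])
m=(hsv[...,1]<130)&(hsv[...,2]>190);m[:115]=0;m[215:]=0;m[:,:215]=0;m[:,290:]=0
ys,xs=np.nonzero(m);print(xs.min(),xs.max(),ys.min(),ys.max())
for y in (135,140,145,155,165,175,185,195,200):
    x=np.nonzero(m[y])[0]
    if len(x):
        P=unproj(c,[[x.min()-.5,y],[x.max()+.5,y]],.028);print(y,x.min(),x.max(),P[:,:2].ravel(),P[:,:2].mean(0),np.linalg.norm(P[1]-P[0]))
print('front face mid',unproj(c,[[253,131.5]],.028))
print('rack top front edge z54', unproj(c,[[136,206],[297,204]],.054))
print('rack front bottom', unproj(c,[[145,193],[292,191]],.0))
```

```text
[ 18 100 224] [ 19 104 226] [ 17 158 191] [ 17 159 193] [ 18 163 202]
226 278 132 201
135 226 278 [ 0.4771 -0.2298  0.533  -0.2348] [ 0.505  -0.2323] 0.05614103256907334
140 227 278 [ 0.4775 -0.2351  0.5326 -0.2401] [ 0.5051 -0.2376] 0.05533885166146943
145 227 278 [ 0.4769 -0.2403  0.5323 -0.2453] [ 0.5046 -0.2428] 0.05559987323566273
155 246 259 [ 0.4961 -0.2528  0.5112 -0.2542] [ 0.5037 -0.2535] 0.01511096137205376
165 246 259 [ 0.4951 -0.2637  0.5103 -0.265 ] [ 0.5027 -0.2644] 0.015256839167465612
175 246 259 [ 0.494  -0.2748  0.5094 -0.2761] [ 0.5017 -0.2754] 0.015405906254558482
185 246 259 [ 0.4929 -0.2861  0.5084 -0.2874] [ 0.5007 -0.2867] 0.01555826693795805
195 247 259 [ 0.4929 -0.2977  0.5075 -0.299 ] [ 0.5002 -0.2983] 0.014591297642024416
200 247 259 [ 0.4924 -0.3035  0.507  -0.3048] [ 0.4997 -0.3042] 0.014664830969173996
front face mid [[ 0.5064 -0.2288  0.028 ]]
rack top front edge z54 [[ 0.378  -0.2919  0.054 ]
 [ 0.5455 -0.3045  0.054 ]]
rack front bottom [[ 0.368  -0.2921  0.    ]
 [ 0.5472 -0.3056  0.    ]]
```

View pics/w2c.png

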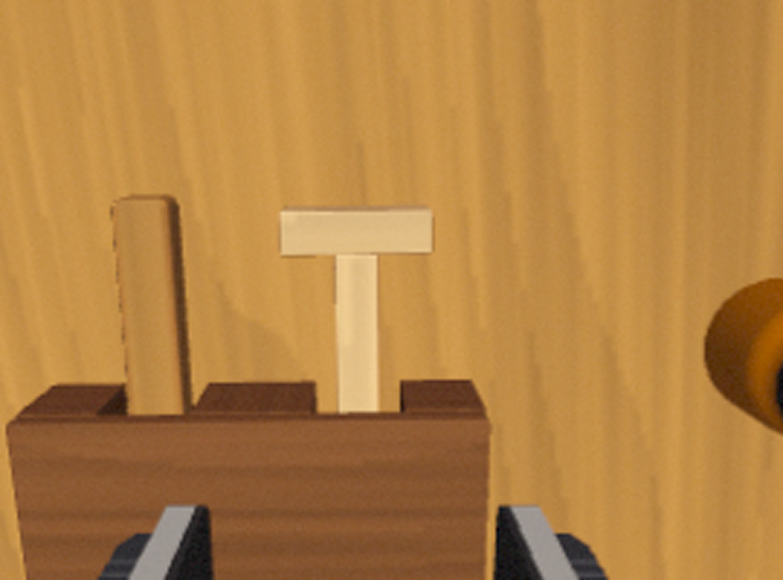

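Stick heading and rack heading agree at 85.8° and 85.7°. I'll grasp at (0.5024, −0.267).

```bash
python3 -m jog '[{"tx":10,"ty":0,"tz":30,"rx":-0.3,"ry":0.3,"rz":-0.9},{"tx":0,"ty":0,"tz":35,"rx":0,"ry":0,"rz":0},{"tx":0,"ty":0,"tz":35,"rx":0,"ry":0,"rz":0},{"tx":0,"ty":0,"tz":30,"rx":0,"ry":0,"rz":0},{"tx":0,"ty":0,"tz":15,"rx":0,"ry":0,"rz":0},{"tx":0,"ty":0,"tz":0,"rx":0,"ry":0,"rz":0},{"tx":0,"ty":0,"tz":0,"rx":0,"ry":0,"rz":0}]'
python3 - <<'E'
from h import *
plan([.5024,-.267,.004],85.7)
E
```

```text
clock: 3.33
tcp_pos: [0.5074, -0.26, 0.0503]
eef_rot: [[0.064, 0.998, 0.004], [0.998, -0.064, -0.001], [-0.001, 0.005, -1.0]]
force: [0.4, 0.8, 0.9]
grip_width: 0.0515
n 2 dist 47.10166743489255 rot [0.25880332 0.04653141 0.61350578] need 1.1488211569485987
-3.6 -2.4 23.1 0.1 0.0 0.3
```

```bash
python3 -m jog '[{"tx":-7,"ty":-5,"tz":20,"rx":0.2,"ry":0,"rz":0.6},{"tx":0,"ty":0,"tz":16,"rx":0,"ry":0,"rz":0},{"tx":0,"ty":0,"tz":0,"rx":0,"ry":0,"rz":0}]'
python3 - <<'E'
from h import *
plan([.5024,-.267,.004],85.7,1)
E
```

```text
clock: 3.58
tcp_pos: [0.5058, -0.2659, 0.0178]
eef_rot: [[0.072, 0.997, 0.006], [0.997, -0.072, -0.003], [-0.003, 0.006, -1.0]]
force: [-0.6, 0.6, -0.7]
grip_width: 0.0518
n 1 dist 14.225719216445183 rot [0.34367829 0.16159193 0.19069022] need 0.3469687613767118
-1.3 -3.4 13.8 0.3 0.2 0.2
```

```bash
python3 -m jog '[{"tx":-1,"ty":-3.5,"tz":11,"rx":0.3,"ry":0.2,"rz":0.2},{"tx":0,"ty":0,"tz":2,"rx":0,"ry":0,"rz":0},{"tx":0,"ty":0,"tz":0,"rx":0,"ry":0,"rz":0}]'
python3 -m jog '[{"tx":0,"ty":0,"tz":0,"rx":0,"ry":0,"rz":0},{"tx":0,"ty":0,"tz":0,"rx":0,"ry":0,"rz":0},{"tx":0,"ty":0,"tz":0,"rx":0,"ry":0,"rz":0},{"tx":0,"ty":0,"tz":0,"rx":0,"ry":0,"rz":0},{"tx":0,"ty":0,"tz":0,"rx":0,"ry":0,"rz":0}]' 0 40
```

```text
clock: 3.83
tcp_pos: [0.5046, -0.2668, 0.0077]
eef_rot: [[0.074, 0.997, 0.004], [0.997, -0.074, -0.001], [-0.001, 0.004, -1.0]]
force: [-0.1, 0.0, 0.5]
grip_width: 0.0514
clock: 4.25
tcp_pos: [0.5061, -0.2673, 0.0104]
eef_rot: [[0.074, 0.997, 0.007], [0.997, -0.074, -0.002], [-0.002, 0.007, -1.0]]
force: [-0.4, 0.4, -1.0]
grip_width: 0.015
```

```bash
python3 -m jog '[{"tx":20,"ty":0,"tz":0.5,"rx":0,"ry":0,"rz":0},{"tx":30,"ty":0,"tz":0.5,"rx":0,"ry":0,"rz":0},{"tx":30,"ty":0,"tz":0.5,"rx":0,"ry":0,"rz":0},{"tx":30,"ty":0,"tz":0.5,"rx":0,"ry":0,"rz":0},{"tx":30,"ty":0,"tz":0.5,"rx":0,"ry":0,"rz":0},{"tx":15,"ty":0,"tz":0.5,"rx":0,"ry":0,"rz":0},{"tx":0,"ty":0,"tz":0,"rx":0,"ry":0,"rz":0}]'
```

```text
clock: 4.83
tcp_pos: [0.5216, -0.1114, 0.0104]
eef_rot: [[0.08, 0.997, 0.016], [0.997, -0.079, -0.009], [-0.008, 0.016, -1.0]]
force: [0.1, -0.0, -1.1]
grip_width: 0.0151
```

Run:
```python
from h import *
plan([.5216,-.1114,.009],85.7,1)
a=optics.snapshot('scene');cv2.imwrite('pics/s2.png',a)
```

```text
n 1 dist 1.3834209250187757 rot [ 0.93076394  0.47154692 -0.25844897] need 0.15139855116116488
-0.0 0.0 1.4 0.9 0.5 -0.3
```

View pics/s2.png

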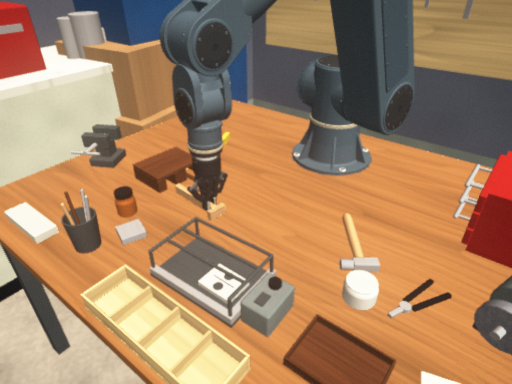

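The stick came along with the gripper: its head is at (216,210) and its tail at (180,187), clear of the rack front. I'll level it and release.

```bash
python3 -m jog '[{"tx":0,"ty":0,"tz":1,"rx":0.9,"ry":0.5,"rz":-0.2},{"tx":0,"ty":0,"tz":0.5,"rx":0,"ry":0,"rz":0}]'
python3 -m jog '[{"tx":0,"ty":0,"tz":0,"rx":0,"ry":0,"rz":0},{"tx":0,"ty":0,"tz":0,"rx":0,"ry":0,"rz":0},{"tx":0,"ty":0,"tz":0,"rx":0,"ry":0,"rz":0},{"tx":0,"ty":0,"tz":0,"rx":0,"ry":0,"rz":0}]' 0.55
python3 -m jog '[{"tx":0,"ty":0,"tz":-20,"rx":0,"ry":0,"rz":0},{"tx":0,"ty":0,"tz":-36,"rx":0,"ry":0,"rz":0},{"tx":-30,"ty":0,"tz":-30,"rx":0,"ry":0,"rz":0},{"tx":-39,"ty":0,"tz":-10,"rx":0,"ry":0,"rz":0},{"tx":-39,"ty":0,"tz":0,"rx":0,"ry":0,"rz":0},{"tx":-20,"ty":0,"tz":0,"rx":0,"ry":0,"rz":0},{"tx":0,"ty":0,"tz":0,"rx":0,"ry":0,"rz":0}]'
python3 - <<'E'
from h import *
import pickle
c=optics.calibration('wrist');a=optics.snapshot('wrist');cv2.imwrite('pics/w3.png',a);pickle.dump(c,open('w3.pkl','wb'))
E
```

```text
clock: 5.05
tcp_pos: [0.5216, -0.113, 0.0098]
eef_rot: [[0.075, 0.997, -0.0], [0.997, -0.075, 0.001], [0.001, -0.0, -1.0]]
force: [-3.5, 8.6, 18.3]
grip_width: 0.015
clock: 5.38
tcp_pos: [0.5215, -0.1167, 0.0095]
eef_rot: [[0.079, 0.997, -0.002], [0.997, -0.079, 0.003], [0.002, -0.003, -1.0]]
force: [0.3, -0.2, 0.7]
grip_width: 0.0471
clock: 5.97
tcp_pos: [0.5094, -0.2514, 0.1089]
eef_rot: [[0.077, 0.997, -0.006], [0.997, -0.077, 0.002], [0.001, -0.006, -1.0]]
force: [-0.4, 0.4, -0.6]
grip_width: 0.0468
```

View pics/w3.png

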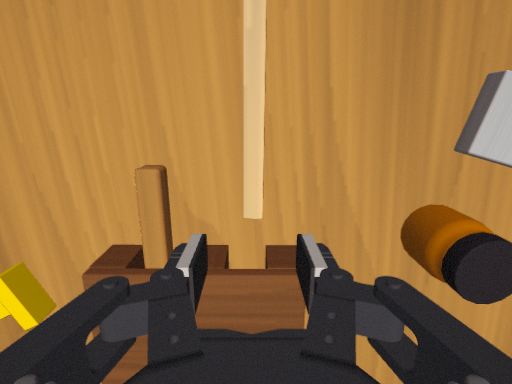

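The stick lies flat. Its rear end is at about (243–262, 218), in front of the rack face at row 245.

Run:
```python
from meas import *
c=pickle.load(open('w3.pkl','rb'));a=cv2.imread('pics/w3.png')
hsv=cv2.cvtColor(a,cv2.COLOR_BGR2HSV).astype(int)
m=(hsv[...,1]<130)&(hsv[...,2]>190);m[:,:225]=0;m[:,285:]=0;m[235:]=0
for y in (5,50,100,150,200,210,214,216,218,220):
    x=np.nonzero(m[y])[0]
    if len(x):
        P=unproj(c,[[x.min()-.5,y],[x.max()+.5,y]],.028);print(y,x.min(),x.max(),P[:,:2].mean(0),np.linalg.norm(P[1]-P[0]))
print(np.nonzero(m.any(1))[0].max())
t=optics.calibration('top');a=optics.snapshot('top');cv2.imwrite('pics/t3.png',a)
hsv=cv2.cvtColor(a,cv2.COLOR_BGR2HSV).astype(int)
m=(hsv[...,1]<115)&(hsv[...,2]>180);m[:155]=0;m[195:]=0;m[:,:260]=0;m[:,372:]=0
ys,xs=np.nonzero(m);print(xs.min(),xs.max(),ys.min(),ys.max());print(unproj(t,[[xs.min()-.5,175]],.028))
```

```text
5 243 265 [ 0.5212 -0.1115] 0.015621421410648676
50 243 265 [ 0.5191 -0.1394] 0.016200669137783695
100 243 264 [ 0.5162 -0.1729] 0.01617076495321737
150 243 263 [ 0.513  -0.2094] 0.016147086356383043
200 243 262 [ 0.5096 -0.2494] 0.016130407737513272
210 243 262 [ 0.5089 -0.2579] 0.016290832371332217
214 243 261 [ 0.5083 -0.2613] 0.015538560975213323
216 243 261 [ 0.5081 -0.263 ] 0.015569727820244671
218 249 261 [ 0.5105 -0.2649] 0.010672816483449607
218
283 351 159 179
[[ 0.5051 -0.0728  0.028 ]]
```

```bash
python3 - <<'E'
from h import *
plan([.5117,-.222,.006],85.1,3)
E
python3 -m jog '[{"tx":14,"ty":0,"tz":30,"rx":0,"ry":0,"rz":0},{"tx":14,"ty":0,"tz":30,"rx":0,"ry":0,"rz":0},{"tx":0,"ty":0,"tz":20,"rx":0,"ry":0,"rz":0},{"tx":0,"ty":0,"tz":0,"rx":0,"ry":0,"rz":0},{"tx":0,"ty":0,"tz":0,"rx":0,"ry":0,"rz":0}]'
python3 - <<'E'
from h import *
plan([.5117,-.222,.006],85.1,1)
E
```

```text
n 3 dist 105.7495731202737 rot [-0.40370882 -0.1514812   0.5603775 ] need 2.579257880982285
8.8 0.3 34.1 -0.1 -0.1 0.2
clock: 6.48
tcp_pos: [0.5111, -0.2155, 0.0261]
eef_rot: [[0.073, 0.997, -0.007], [0.997, -0.073, 0.004], [0.004, -0.007, -1.0]]
force: [0.0, 1.2, 1.2]
grip_width: 0.0469
n 1 dist 21.08870511908054 rot [-0.40179567 -0.2101939   0.6879416 ] need 0.5143586614409887
-6.5 1.2 20.0 -0.4 -0.2 0.7
```

```bash
python3 -m jog '[{"tx":-6.5,"ty":1,"tz":16,"rx":-0.4,"ry":-0.2,"rz":0.7},{"tx":0,"ty":0,"tz":2,"rx":0,"ry":0,"rz":0},{"tx":0,"ty":0,"tz":0,"rx":0,"ry":0,"rz":0}]'
python3 - <<'E'
from h import *
plan([.5117,-.222,.006],85.1,1)
E
```

```text
clock: 6.73
tcp_pos: [0.5129, -0.221, 0.0107]
eef_rot: [[0.084, 0.996, 0.002], [0.996, -0.084, -0.0], [-0.0, 0.002, -1.0]]
force: [0.7, -0.2, 1.0]
grip_width: 0.0471
n 1 dist 4.960418464453688 rot [0.09856379 0.00304418 0.10175704] need 0.12098581620618751
-1.1 -1.2 4.7 0.1 0.0 0.1
```

```bash
python3 -m jog '[{"tx":-1,"ty":-1,"tz":5,"rx":0,"ry":0,"rz":0},{"tx":0,"ty":0,"tz":0.5,"rx":0,"ry":0,"rz":0}]'
python3 -m jog '[{"tx":0,"ty":0,"tz":0.5,"rx":0,"ry":0,"rz":0},{"tx":0,"ty":0,"tz":0.5,"rx":0,"ry":0,"rz":0},{"tx":0,"ty":0,"tz":0.5,"rx":0,"ry":0,"rz":0},{"tx":0,"ty":0,"tz":0,"rx":0,"ry":0,"rz":0},{"tx":0,"ty":0,"tz":0,"rx":0,"ry":0,"rz":0}]' 0 100
```

```text
clock: 6.9
tcp_pos: [0.5129, -0.2221, 0.0072]
eef_rot: [[0.083, 0.997, 0.004], [0.997, -0.083, -0.001], [-0.001, 0.004, -1.0]]
force: [-0.5, -1.4, 0.0]
grip_width: 0.0471
clock: 7.32
tcp_pos: [0.5144, -0.2226, 0.0085]
eef_rot: [[0.083, 0.997, 0.007], [0.997, -0.083, -0.002], [-0.002, 0.007, -1.0]]
force: [0.3, 0.3, -1.8]
grip_width: 0.0136
```

```bash
python3 -m jog '[{"tx":0,"ty":0,"tz":-20,"rx":0,"ry":0,"rz":0},{"tx":0,"ty":0,"tz":-35,"rx":0.3,"ry":0.1,"rz":0},{"tx":0,"ty":0,"tz":-30,"rx":0,"ry":0,"rz":0}]'
python3 - <<'E'
from h import *
plan([.446,.019,.10],2.13,13)
E
```

```text
clock: 7.57
tcp_pos: [0.5097, -0.2207, 0.0899]
eef_rot: [[0.083, 0.997, -0.009], [0.997, -0.083, 0.005], [0.004, -0.009, -1.0]]
force: [1.3, -0.6, -0.2]
grip_width: 0.0139
n 13 dist 248.19320841658015 rot [-0.60384302  0.21370607 83.13160478] need 11.709024295479077
18.0 -6.4 -0.6 -0.0 0.0 6.4
17.1 -8.4 -0.6 -0.0 0.0 6.4
16.1 -10.2 -0.7 -0.0 0.0 6.4
14.9 -12.0 -0.7 -0.0 0.0 6.4
13.4 -13.5 -0.7 -0.0 0.0 6.4
11.9 -15.0 -0.7 -0.0 0.0 6.4
10.1 -16.2 -0.7 -0.0 0.0 6.4
8.2 -17.2 -0.7 -0.0 0.0 6.4
6.3 -18.0 -0.7 -0.0 0.0 6.4
4.2 -18.6 -0.7 -0.0 0.0 6.4
2.1 -19.0 -0.7 -0.0 0.0 6.4
0.0 -19.1 -0.7 -0.0 0.0 6.4
-2.1 -19.0 -0.8 -0.0 0.0 6.4
```

```bash
python3 -m jog '[{"tx":18,"ty":-6,"tz":-1,"rx":0,"ry":0,"rz":6.4},{"tx":17,"ty":-8,"tz":-1,"rx":0,"ry":0,"rz":6.4},{"tx":16,"ty":-10,"tz":-1,"rx":0,"ry":0,"rz":6.4},{"tx":15,"ty":-12,"tz":-1,"rx":0,"ry":0,"rz":6.4},{"tx":13,"ty":-13,"tz":-1,"rx":0,"ry":0,"rz":6.4},{"tx":12,"ty":-15,"tz":-1,"rx":0,"ry":0,"rz":6.4},{"tx":10,"ty":-16,"tz":-1,"rx":0,"ry":0,"rz":6.4},{"tx":8,"ty":-17,"tz":-1,"rx":0,"ry":0,"rz":6.4},{"tx":6,"ty":-18,"tz":-1,"rx":0,"ry":0,"rz":6.4},{"tx":4,"ty":-18,"tz":-1,"rx":0,"ry":0,"rz":6.4},{"tx":2,"ty":-19,"tz":-1,"rx":0,"ry":0,"rz":6.4},{"tx":0,"ty":-19,"tz":-1,"rx":0,"ry":0,"rz":6.4},{"tx":0,"ty":0,"tz":0,"rx":0,"ry":0,"rz":0},{"tx":0,"ty":0,"tz":0,"rx":0,"ry":0,"rz":0}]'
python3 - <<'E'
from h import *
plan([.446,.019,.05],2.13,1)
E
```

```text
clock: 8.73
tcp_pos: [0.4568, 0.0074, 0.1103]
eef_rot: [[0.997, 0.078, -0.0], [0.078, -0.997, 0.001], [-0.0, -0.001, -1.0]]
force: [-0.8, -1.0, -0.6]
grip_width: 0.0137
n 1 dist 62.29900330244445 rot [-4.48130369e-02  9.68408425e-04  2.34501833e+00] need 1.5194878854254743
-9.8 -12.3 60.3 -0.0 0.0 2.3
```

```bash
python3 -m jog '[{"tx":-10,"ty":-12,"tz":30,"rx":0,"ry":0,"rz":2.3},{"tx":0,"ty":0,"tz":35,"rx":0,"ry":0,"rz":0},{"tx":0,"ty":0,"tz":12,"rx":0,"ry":0,"rz":0},{"tx":0,"ty":0,"tz":0,"rx":0,"ry":0,"rz":0},{"tx":0,"ty":0,"tz":0,"rx":0,"ry":0,"rz":0}]'
python3 - <<'E'
from h import *
import pickle
plan([.446,.019,.0205],2.13,1)
c=optics.calibration('wrist');a=optics.snapshot('wrist');cv2.imwrite('pics/w4.png',a);pickle.dump(c,open('w4.pkl','wb'))
t=optics.calibration('top');a=optics.snapshot('top');cv2.imwrite('pics/t4.png',a)
cv2.imwrite('pics/t4c.png',cv2.resize(a[60:210,170:340],None,fx=4,fy=4,interpolation=cv2.INTER_CUBIC))
E
```

```text
clock: 9.15
tcp_pos: [0.4473, 0.0163, 0.0319]
eef_rot: [[0.999, 0.05, 0.003], [0.05, -0.999, 0.001], [0.003, -0.001, -1.0]]
force: [0.4, 0.4, -0.3]
grip_width: 0.0138
n 1 dist 11.811812093936007 rot [-0.06574376 -0.19873636  0.724586  ] need 0.28809297790087823
-1.2 -2.7 11.4 -0.1 -0.2 0.7
```

View pics/w4.png

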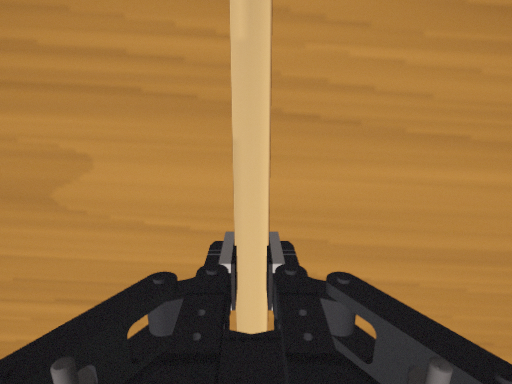

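View pics/t4c.png

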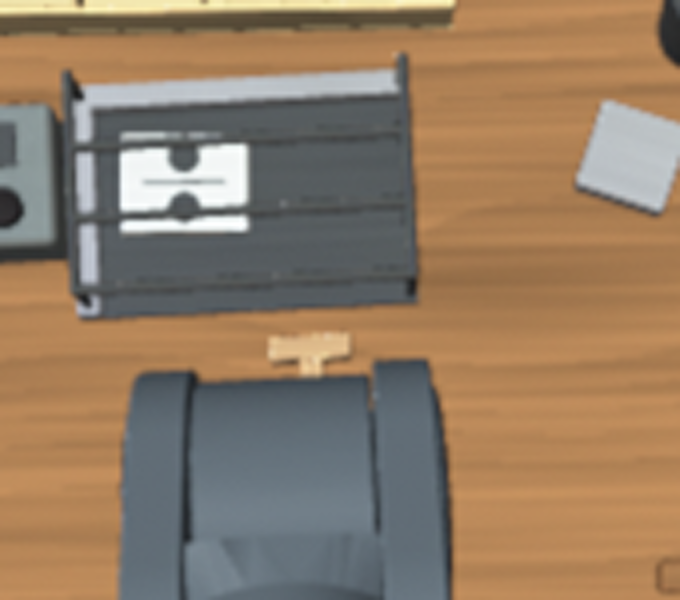

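The top crop shows the T-head at (268–350, 333–365) in front of the open bed edge, with the plate at (120–249, 132–233). The wrist view shows the bar straight between the pads.

Run:
```python
from meas import *
t=optics.calibration('top');a=cv2.imread('pics/t4.png')
hsv=cv2.cvtColor(a,cv2.COLOR_BGR2HSV).astype(int)
m=(hsv[...,1]<115)&(hsv[...,2]>170);m[:135]=0;m[158:]=0;m[:,:225]=0;m[:,272:]=0
ys,xs=np.nonzero(m);print(xs.min(),xs.max(),ys.min(),ys.max())
P=unproj(t,np.c_[xs,ys],.0515)
for x in range(xs.min(),xs.max()+1,2):
    y=np.nonzero(m[:,x])[0]; 
    print(x,y.min(),y.max(),unproj(t,[[x,y.min()-.5]],.0515)[0])
s=arm.state();print(s['tcp_pos'],np.degrees(np.arctan2(s['eef_rot'][1,0],s['eef_rot'][0,0])))
# plate in top view
pl=unproj(t,src([(120,132),(248,132),(249,232),(121,233)],4,(170,60)),.020);print(pl)
c=unproj(t,src([(95,111),(404,97),(410,280),(102,292)],4,(170,60)),.024);print('fence corner etc',c)
```

```text
237 257 143 153
237 144 149 [0.5918 0.0518 0.0515]
239 144 149 [0.5917 0.0463 0.0515]
241 144 149 [0.5916 0.0408 0.0515]
243 144 149 [0.5915 0.0353 0.0515]
245 144 153 [0.5914 0.0298 0.0515]
247 144 153 [0.5913 0.0243 0.0515]
249 143 153 [0.594  0.0188 0.0515]
251 143 149 [0.5939 0.0133 0.0515]
253 143 148 [0.5939 0.0078 0.0515]
255 143 148 [0.5938 0.0023 0.0515]
257 144 147 [ 0.5909 -0.0031  0.0515]
[0.448  0.0164 0.0327] 2.8150834699036147
[[0.7444 0.1588 0.02  ]
 [0.7429 0.0676 0.02  ]
 [0.6711 0.0676 0.02  ]
 [0.6718 0.1585 0.02  ]]
fence corner etc [[ 0.7587  0.1758  0.024 ]
 [ 0.765  -0.0436  0.024 ]
 [ 0.6341 -0.0459  0.024 ]
 [ 0.629   0.1715  0.024 ]]
```

```bash
python3 -m jog '[{"tx":0,"ty":0,"tz":9,"rx":0,"ry":-0.1,"rz":0.6},{"tx":0,"ty":0,"tz":3,"rx":0,"ry":0,"rz":0},{"tx":0,"ty":0,"tz":0,"rx":0,"ry":0,"rz":0}]'
python3 - <<'E'
from h import *
plan([.446+.06,.018+.0022,.0205],2.13,1)
E
```

```text
clock: 9.5
tcp_pos: [0.4505, 0.0159, 0.0222]
eef_rot: [[0.999, 0.037, 0.008], [0.037, -0.999, 0.001], [0.008, -0.001, -1.0]]
force: [-0.5, -0.1, -1.1]
grip_width: 0.0138
n 1 dist 55.673594531594986 rot [-0.06613381 -0.43636266  0.01559503] need 1.3578925495510972
55.6 -2.2 2.1 -0.1 -0.4 0.0
```

```bash
python3 -m jog '[{"tx":25,"ty":-1,"tz":2,"rx":0,"ry":-0.4,"rz":0},{"tx":30,"ty":-1,"tz":0,"rx":0,"ry":0,"rz":0},{"tx":10,"ty":0,"tz":0,"rx":0,"ry":0,"rz":0},{"tx":0,"ty":0,"tz":0,"rx":0,"ry":0,"rz":0}]'
python3 - <<'E'
from meas import *
a=optics.snapshot('top');cv2.imwrite('pics/t5.png',a)
cv2.imwrite('pics/t5c.png',cv2.resize(a[60:210,170:340],None,fx=4,fy=4,interpolation=cv2.INTER_CUBIC))
def bedframe(p):
    t=np.radians(2.13);d=np.array(p)[:2]-[.7635,.1785];return np.array([np.cos(t)*d[0]+np.sin(t)*d[1],-np.sin(t)*d[0]+np.cos(t)*d[1]])*1000
s=arm.state();x=s['eef_rot'][:,0]
print('tcp bed',bedframe(s['tcp_pos']),'face bed',bedframe(s['tcp_pos']+.147*x),'yaw',np.degrees(np.arctan2(x[1],x[0]))-2.13,s['tcp_pos'][2],x[2])
E
cat >> meas.py <<'E'
def bedframe(p):
    t=np.radians(2.13);d=np.array(p)[:2]-[.7635,.1785];return np.array([np.cos(t)*d[0]+np.sin(t)*d[1],-np.sin(t)*d[0]+np.cos(t)*d[1]])*1000
def rep():
    s=arm.state();x=s['eef_rot'][:,0]
    print('t %.2f'%s['clock'],'tcp bed',bedframe(s['tcp_pos']),'face bed',bedframe(s['tcp_pos']+.147*x),'yaw',np.degrees(np.arctan2(x[1],x[0]))-2.13,'z',s['tcp_pos'][2],'pitch',x[2],'roll',s['eef_rot'][2,1],'F',s['force'])
E
```

```text
clock: 9.83
tcp_pos: [0.5175, 0.0198, 0.0209]
eef_rot: [[0.999, 0.038, 0.001], [0.038, -0.999, 0.002], [0.001, -0.001, -1.0]]
force: [-0.0, 0.1, -1.8]
grip_width: 0.0137
tcp bed [-252.5741 -149.4795] face bed [-105.5742 -149.3267] yaw 0.05955776697995052 0.0208939135814323 0.0005619405999892297
```

View pics/t5c.png

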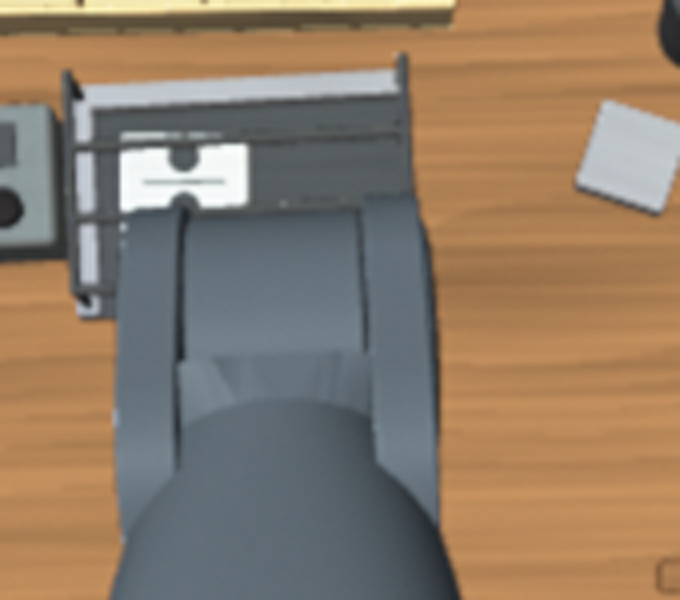

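The arm now hides the stick from above, but the plate at (120–249, 132–205) is unmoved. I'll advance beside it.

```bash
python3 -m jog '[{"tx":22,"ty":0,"tz":0,"rx":0,"ry":0,"rz":0},{"tx":25,"ty":0,"tz":0,"rx":0,"ry":0,"rz":0},{"tx":5,"ty":0,"tz":0,"rx":0,"ry":0,"rz":0},{"tx":0,"ty":0,"tz":0,"rx":0,"ry":0,"rz":0}]'
python3 - <<'E'
from meas import *
rep()
c=optics.calibration('wrist');a=optics.snapshot('wrist');cv2.imwrite('pics/w6.png',a);pickle.dump(c,open('w6.pkl','wb'))
a=optics.snapshot('scene');cv2.imwrite('pics/s6.png',cv2.resize(a[180:340,120:320],None,fx=3.5,fy=3.5,interpolation=cv2.INTER_CUBIC))
E
```

```text
clock: 10.22
tcp_pos: [0.5665, 0.0215, 0.021]
eef_rot: [[0.999, 0.038, -0.002], [0.038, -0.999, 0.001], [-0.002, -0.002, -1.0]]
force: [0.4, 0.2, -0.5]
grip_width: 0.0139
t 10.22 tcp bed [-202.701  -149.5249] face bed [ -55.7015 -149.3554] yaw 0.06607129354204666 z 0.02100982853811185 pitch -0.0022324903375592975 roll -0.0015102709377227774 F [ 0.389   0.1617 -0.474 ]
```

View pics/w6.png

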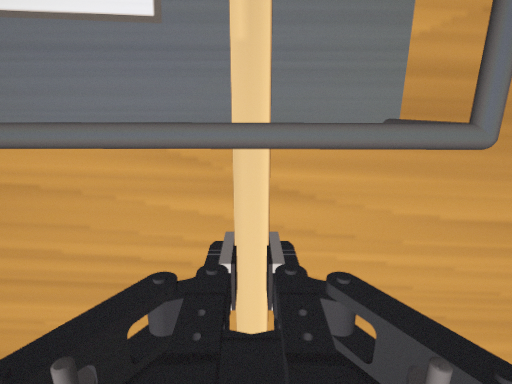

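View pics/s6.png

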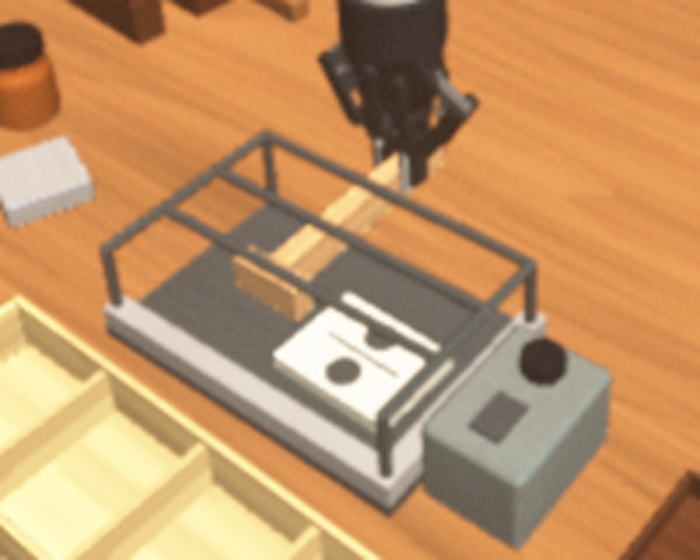

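The scene view shows the head at (235–315, 250–315) beside the plate's right edge and well under the rods. I'll advance about 14 mm, then push left toward the side fence.

```bash
python3 -m jog '[{"tx":12,"ty":-4,"tz":0,"rx":0,"ry":0.1,"rz":0},{"tx":0,"ty":-6,"tz":0,"rx":0,"ry":0,"rz":0},{"tx":0,"ty":-5,"tz":0,"rx":0,"ry":0,"rz":0},{"tx":0,"ty":-5,"tz":0,"rx":0,"ry":0,"rz":0},{"tx":0,"ty":0,"tz":0,"rx":0,"ry":0,"rz":0}]'
python3 - <<'E'
from meas import *
rep()
a=optics.snapshot('scene');cv2.imwrite('pics/s7.png',cv2.resize(a[180:340,120:320],None,fx=3.5,fy=3.5,interpolation=cv2.INTER_CUBIC))
E
```

```text
clock: 10.73
tcp_pos: [0.5716, 0.0333, 0.0213]
eef_rot: [[0.999, 0.054, -0.005], [0.054, -0.999, 0.009], [-0.004, -0.009, -1.0]]
force: [-0.2, -0.1, -0.7]
grip_width: 0.0137
t 10.73 tcp bed [-197.2018 -137.9779] face bed [ -50.2236 -135.5303] yaw 0.9540231299673558 z 0.021279352433523767 pitch -0.0043215922369518244 roll -0.009490797593408052 F [-0.1848 -0.1371 -0.697 ]
```

View pics/s7.png

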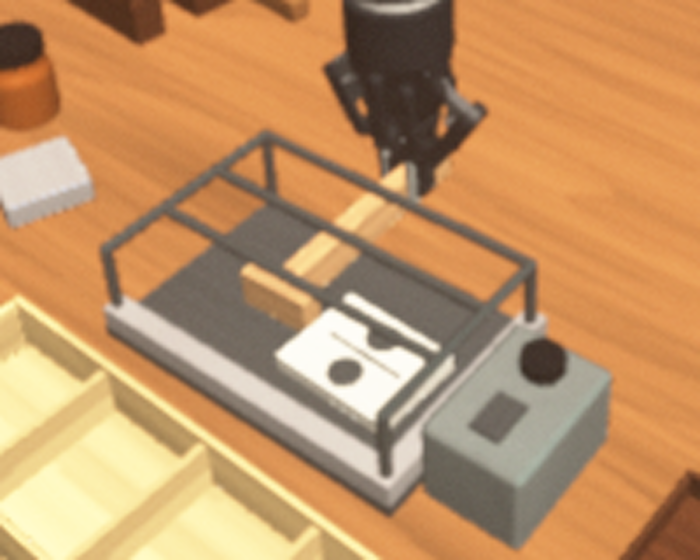

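```bash
cat >> meas.py <<'E'
def bplan(face_x,y,z=.0205,dyaw=0,n=1,L=.147):
    """rows so the head's face centre gets to bed-frame (face_x,y) mm with the stick at yaw dyaw from the bed"""
    t=np.radians(2.13);R=np.array([[np.cos(t),-np.sin(t)],[np.sin(t),np.cos(t)]])
    f=np.array([.7635,.1785])+R@np.array([face_x,y])/1000
    h=t+np.radians(dyaw); p=f-L*np.array([np.cos(h),np.sin(h)])
    rep(); plan([p[0],p[1],z],2.13+dyaw,n)
E
python3 -c "
from meas import *
bplan(-40,-134)"
```

```text
t 10.78 tcp bed [-197.2296 -138.117 ] face bed [ -50.2511 -135.6885] yaw 0.9466001653634781 z 0.021266700772421404 pitch -0.004427978237073196 roll -0.009374422662300342 F [ 0.0119  0.6802 -0.8122]
n 1 dist 11.053579552273444 rot [-0.535   0.2581  0.9454] need 0.2695995012749621
10.3 -3.9 0.8 -0.5 0.3 0.9
```

```bash
python3 -m jog '[{"tx":10,"ty":-4,"tz":1,"rx":-0.5,"ry":0.2,"rz":0.9},{"tx":3,"ty":-6,"tz":0,"rx":0,"ry":0,"rz":0},{"tx":1,"ty":-5,"tz":0,"rx":0,"ry":0,"rz":0},{"tx":0,"ty":-2,"tz":0,"rx":0,"ry":0,"rz":0},{"tx":0,"ty":0,"tz":0,"rx":0,"ry":0,"rz":0}]'
python3 - <<'E'
from meas import *
bplan(-40,-118)
a=optics.snapshot('scene');cv2.imwrite('pics/s8.png',cv2.resize(a[180:340,120:320],None,fx=3.5,fy=3.5,interpolation=cv2.INTER_CUBIC))
E
```

```text
clock: 11.2
tcp_pos: [0.5863, 0.0378, 0.0203]
eef_rot: [[0.998, 0.059, -0.001], [0.059, -0.998, 0.011], [-0.001, -0.011, -1.0]]
force: [-1.5, -1.4, 0.3]
grip_width: 0.0137
t 11.20 tcp bed [-182.2868 -133.9759] face bed [ -35.3229 -130.7234] yaw 1.2678193236831263 z 0.02034647335592214 pitch -0.0007159389754278605 roll -0.011107024517482668 F [-1.4721 -1.428   0.2552]
n 1 dist 16.657331413530315 rot [-0.6359  0.0481  1.2676] need 0.4062763759397638
-4.4 -16.1 0.0 -0.6 0.0 1.3
```

View pics/s8.png

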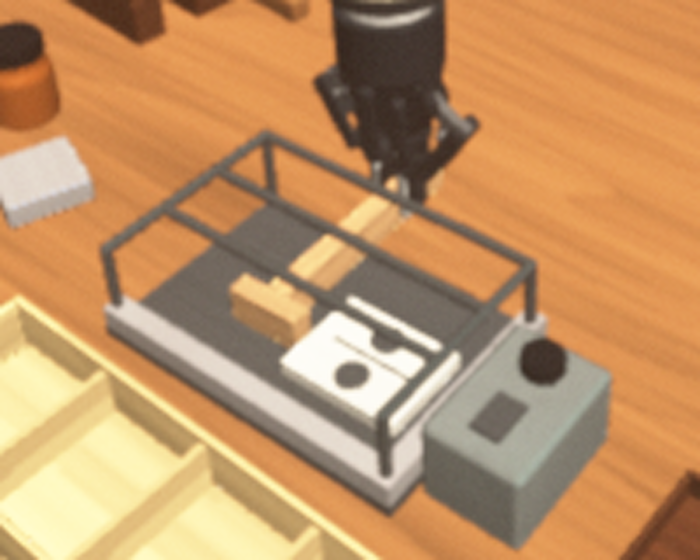

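```bash
python3 -m jog '[{"tx":-2,"ty":-4,"tz":0,"rx":-0.3,"ry":0,"rz":0.6},{"tx":-1,"ty":-5,"tz":0,"rx":-0.2,"ry":0,"rz":0.4},{"tx":0,"ty":-5,"tz":0,"rx":-0.2,"ry":0,"rz":0.3},{"tx":0,"ty":-4,"tz":0,"rx":0,"ry":0,"rz":0.2},{"tx":0,"ty":0,"tz":0,"rx":0,"ry":0,"rz":0}]'
python3 - <<'E'
from meas import *
bplan(-40,-117)
a=optics.snapshot('scene');cv2.imwrite('pics/s9.png',cv2.resize(a[180:340,120:320],None,fx=3.5,fy=3.5,interpolation=cv2.INTER_CUBIC))
E
```

```text
clock: 11.67
tcp_pos: [0.5824, 0.039, 0.0205]
eef_rot: [[0.998, 0.06, -0.002], [0.061, -0.998, 0.013], [-0.001, -0.013, -1.0]]
force: [0.1, -0.8, -1.1]
grip_width: 0.014
t 11.67 tcp bed [-186.1906 -132.6666] face bed [ -39.2309 -129.2297] yaw 1.3397412398891704 z 0.020493425968607183 pitch -0.0014892272084966738 roll -0.013044200116601479 F [ 0.1359 -0.754  -1.1129]
n 1 dist 15.68753963562832 rot [-0.7464  0.0941  1.3392] need 0.38262291794215414
-0.4 -15.7 0.2 -0.7 0.1 1.3
```

View pics/s9.png

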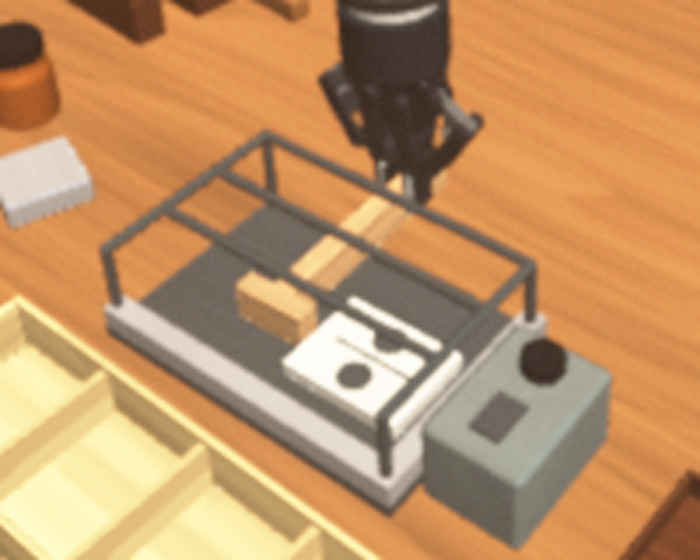

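```bash
python3 -m jog '[{"tx":0,"ty":-7,"tz":0,"rx":-0.5,"ry":0,"rz":1.2},{"tx":0,"ty":-8,"tz":0,"rx":-0.4,"ry":0,"rz":1}]'
python3 - <<'E'
from meas import *
bplan(-40,-117)
a=optics.snapshot('scene');cv2.imwrite('pics/s10.png',cv2.resize(a[180:340,120:320],None,fx=3.5,fy=3.5,interpolation=cv2.INTER_CUBIC))
E
```

```text
clock: 11.88
tcp_pos: [0.5825, 0.035, 0.0207]
eef_rot: [[0.999, 0.054, -0.003], [0.054, -0.998, 0.013], [-0.002, -0.013, -1.0]]
force: [-0.5, -0.4, -1.2]
grip_width: 0.0141
t 11.88 tcp bed [-186.1951 -136.6423] face bed [ -39.2153 -134.22  ] yaw 0.9441768590995219 z 0.02072987272069164 pitch -0.0019353736184434765 roll -0.013403522858637372 F [-0.483  -0.3997 -1.1735]
n 1 dist 19.660167011918897 rot [-0.7671  0.1172  0.9434] need 0.47951626858338775
-0.5 -19.6 0.5 -0.8 0.1 0.9
```

View pics/s10.png

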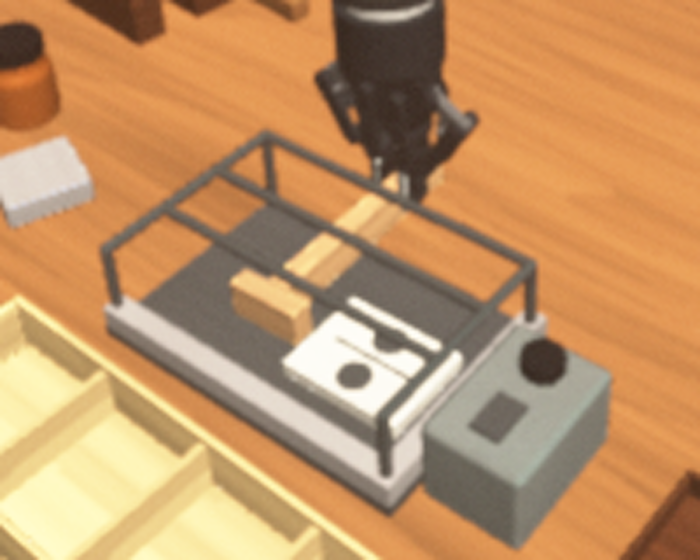

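The push went wrong: the head moved back right to y' = −134 and the plate did not move further. I'll check the joints and then try a plain lateral move.

```bash
python3 - <<'E'
from meas import *
s=arm.state();print(s['joints'],s['joint_velocities'],s['joint_efforts'],s['wrist_torque'])
E
python3 -m jog '[{"tx":0,"ty":-10,"tz":0,"rx":0,"ry":0,"rz":0}]'
python3 -c "
from meas import *
rep();print(arm.state()['joints'],arm.state()['joint_velocities'])"
python3 -m jog '[{"tx":0,"ty":-10,"tz":0,"rx":0,"ry":0,"rz":0}]'
python3 -c "
from meas import *
rep();print(arm.state()['joints'],arm.state()['joint_velocities'])"
```

```text
[ 0.0526  0.5058 -0.1658  0.9012  0.0135  3.1408] [ 0.0028 -0.0008 -0.0005 -0.0006 -0.0016  0.0003] [  1.1133 -88.9738  43.1487  -0.0842   0.1039  -0.0031] [-0.0663  0.0614  0.022 ]
clock: 12.02
tcp_pos: [0.5823, 0.0399, 0.0209]
eef_rot: [[0.998, 0.06, -0.003], [0.06, -0.998, 0.017], [-0.002, -0.017, -1.0]]
force: [1.2, -2.2, 0.0]
grip_width: 0.0141
t 12.02 tcp bed [-186.2684 -131.7463] face bed [ -39.3069 -128.3948] yaw 1.306453903568865 z 0.02085901536328642 pitch -0.00205379709781931 roll -0.017133732157362774 F [ 1.1954 -2.2005  0.0428]
[ 0.0592  0.5059 -0.1653  0.9017  0.0171  3.1408] [0.0949 0.0005 0.0074 0.0071 0.0511 0.0042]
clock: 12.1
tcp_pos: [0.582, 0.0456, 0.0211]
eef_rot: [[0.998, 0.067, -0.003], [0.067, -0.998, 0.021], [-0.002, -0.021, -1.0]]
force: [0.3, -1.1, -1.9]
grip_width: 0.0137
t 12.10 tcp bed [-186.3028 -126.089 ] face bed [ -39.3701 -121.651 ] yaw 1.7300609935212048 z 0.021060494073673875 pitch -0.0019725457980082047 roll -0.021183490538135254 F [ 0.3212 -1.0979 -1.8612]
[ 0.0667  0.5059 -0.1648  0.9021  0.0212  3.1409] [ 0.0875  0.0002  0.0054  0.0077  0.0461 -0.0022]
```

Joint 6 is at its limit (3.1408), which explains the lost yaw and roll. I'll back out, lay the stick in front of the bed and regrasp it with the tool turned half a turn, so joint 6 sits near 0.

```bash
python3 -m jog '[{"tx":-10,"ty":12,"tz":0,"rx":0,"ry":0,"rz":0},{"tx":-30,"ty":6,"tz":0,"rx":0,"ry":0,"rz":0},{"tx":-36,"ty":0,"tz":0,"rx":0,"ry":0,"rz":0},{"tx":-36,"ty":0,"tz":0,"rx":0,"ry":0,"rz":0},{"tx":-25,"ty":0,"tz":0,"rx":0,"ry":0,"rz":0},{"tx":0,"ty":0,"tz":0,"rx":0,"ry":0,"rz":0}]'
python3 -c "
from meas import *
bplan(-180,-145,z=.01)"
```

```text
clock: 12.6
tcp_pos: [0.4417, 0.021, 0.0195]
eef_rot: [[0.997, 0.074, -0.003], [0.074, -0.997, 0.024], [-0.001, -0.024, -1.0]]
force: [0.2, 0.2, -1.9]
grip_width: 0.0139
t 12.60 tcp bed [-327.445  -145.4391] face bed [-180.5438 -140.0525] yaw 2.0999979178768386 z 0.019467008905851273 pitch -0.000995889184941937 roll -0.024280075472151764 F [ 0.2388  0.2381 -1.9429]
n 1 dist 9.487630318633917 rot [-1.3901  0.0825  2.0992] need 0.3548007070720454
0.5 -0.2 9.5 -1.4 0.1 2.1
```

```bash
python3 -m jog '[{"tx":0,"ty":0,"tz":6,"rx":-1.4,"ry":0,"rz":-1},{"tx":0,"ty":0,"tz":3,"rx":0,"ry":0,"rz":0},{"tx":0,"ty":0,"tz":0,"rx":0,"ry":0,"rz":0}]'
python3 -m jog '[{"tx":0,"ty":0,"tz":0,"rx":0,"ry":0,"rz":0},{"tx":0,"ty":0,"tz":0,"rx":0,"ry":0,"rz":0},{"tx":0,"ty":0,"tz":0,"rx":0,"ry":0,"rz":0},{"tx":0,"ty":0,"tz":0,"rx":0,"ry":0,"rz":0}]' 0.5
python3 -m jog '[{"tx":0,"ty":0,"tz":-25,"rx":0,"ry":0,"rz":0},{"tx":0,"ty":0,"tz":-36,"rx":0,"ry":0,"rz":0},{"tx":0,"ty":0,"tz":-36,"rx":0,"ry":0,"rz":0},{"tx":0,"ty":0,"tz":-20,"rx":0,"ry":0,"rz":-6},{"tx":0,"ty":0,"tz":0,"rx":0,"ry":0,"rz":-7.1},{"tx":0,"ty":0,"tz":0,"rx":0,"ry":0,"rz":-7.1},{"tx":0,"ty":0,"tz":0,"rx":0,"ry":0,"rz":-7.1},{"tx":0,"ty":0,"tz":0,"rx":0,"ry":0,"rz":-7.1},{"tx":0,"ty":0,"tz":0,"rx":0,"ry":0,"rz":-7.1},{"tx":0,"ty":0,"tz":0,"rx":0,"ry":0,"rz":-7.1},{"tx":0,"ty":0,"tz":0,"rx":0,"ry":0,"rz":-7.1},{"tx":0,"ty":0,"tz":0,"rx":0,"ry":0,"rz":-7.1},{"tx":0,"ty":0,"tz":0,"rx":0,"ry":0,"rz":-7.1},{"tx":0,"ty":0,"tz":0,"rx":0,"ry":0,"rz":-7.1},{"tx":0,"ty":0,"tz":0,"rx":0,"ry":0,"rz":-7.1},{"tx":0,"ty":0,"tz":0,"rx":0,"ry":0,"rz":-7.1}]'
python3 -c "
from meas import *
s=arm.state();print(s['joints']);plan(s['tcp_pos'],182.1)"
```

```text
clock: 12.85
tcp_pos: [0.4421, 0.0221, 0.0105]
eef_rot: [[0.996, 0.095, 0.002], [0.095, -0.996, -0.002], [0.001, 0.002, -1.0]]
force: [0.2, 0.6, -1.4]
grip_width: 0.0138
clock: 13.18
tcp_pos: [0.4448, 0.023, 0.0101]
eef_rot: [[0.995, 0.096, 0.003], [0.096, -0.995, -0.002], [0.002, 0.002, -1.0]]
force: [0.2, -1.0, 0.2]
grip_width: 0.043
clock: 14.52
tcp_pos: [0.4487, 0.0224, 0.1354]
eef_rot: [[-0.132, 0.991, 0.007], [0.991, 0.132, -0.001], [-0.001, 0.006, -1.0]]
force: [-0.2, 1.0, -0.1]
grip_width: 0.0426
[ 0.0505  0.1461 -0.363   1.0552 -0.0009  1.4889]
n 12 dist 0.0 rot [  0.2398   0.3362 -84.5141] need 11.903532574817
0.0 0.0 0.0 0.0 0.0 -7.0
0.0 0.0 0.0 0.0 0.0 -7.0
0.0 0.0 0.0 0.0 0.0 -7.0
0.0 0.0 0.0 0.0 0.0 -7.0
0.0 0.0 0.0 0.0 0.0 -7.0
0.0 0.0 0.0 0.0 0.0 -7.0
0.0 0.0 0.0 0.0 0.0 -7.0
0.0 0.0 0.0 0.0 0.0 -7.0
0.0 0.0 0.0 0.0 0.0 -7.0
0.0 0.0 0.0 0.0 0.0 -7.0
0.0 0.0 0.0 0.0 0.0 -7.0
0.0 0.0 0.0 0.0 0.0 -7.0
```

```bash
python3 -m jog '[{"tx":0,"ty":0,"tz":0,"rx":0,"ry":0,"rz":-7.1},{"tx":0,"ty":0,"tz":0,"rx":0,"ry":0,"rz":-7.1},{"tx":0,"ty":0,"tz":0,"rx":0,"ry":0,"rz":-7.1},{"tx":0,"ty":0,"tz":0,"rx":0,"ry":0,"rz":-7.1},{"tx":0,"ty":0,"tz":0,"rx":0,"ry":0,"rz":-7.1},{"tx":0,"ty":0,"tz":0,"rx":0,"ry":0,"rz":-7.1},{"tx":0,"ty":0,"tz":0,"rx":0,"ry":0,"rz":-7.1},{"tx":0,"ty":0,"tz":0,"rx":0,"ry":0,"rz":-7.1},{"tx":0,"ty":0,"tz":0,"rx":0,"ry":0,"rz":-7.1},{"tx":0,"ty":0,"tz":0,"rx":0,"ry":0,"rz":-7.1},{"tx":0,"ty":0,"tz":0,"rx":0,"ry":0,"rz":-7.1},{"tx":0,"ty":0,"tz":0,"rx":0,"ry":0,"rz":-7},{"tx":0,"ty":0,"tz":0,"rx":0,"ry":0,"rz":0}]'
python3 - <<'E'
from meas import *
s=arm.state();print(s['joints'])
c=optics.calibration('wrist');a=optics.snapshot('wrist');cv2.imwrite('pics/w11.png',a);pickle.dump(c,open('w11.pkl','wb'))
E
```

```text
clock: 15.6
tcp_pos: [0.4519, 0.0216, 0.1365]
eef_rot: [[-0.998, -0.068, 0.009], [-0.068, 0.998, 0.0], [-0.009, -0.0, -1.0]]
force: [-0.2, 0.3, 0.4]
grip_width: 0.0425
[ 0.0479  0.1495 -0.356   1.0565 -0.0002 -0.02  ]
```

View pics/w11.png

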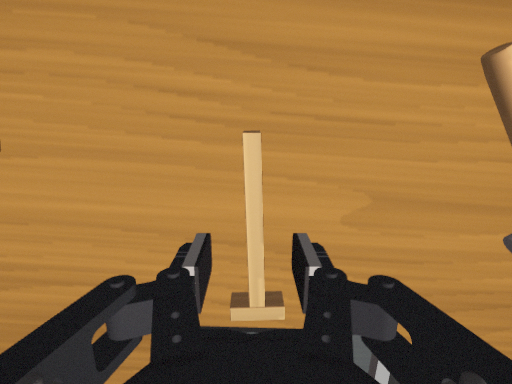

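The stick is flat and fully visible, with its rear end at (253,131) and its head at (232–284, 292–320). I'll measure it.

Run:
```python
from meas import *
c=pickle.load(open('w11.pkl','rb'));a=cv2.imread('pics/w11.png')
hsv=cv2.cvtColor(a,cv2.COLOR_BGR2HSV).astype(int)
m=(hsv[...,1]<130)&(hsv[...,2]>190);m[:,:225]=0;m[:,290:]=0;m[:110]=0;m[330:]=0
ys,xs=np.nonzero(m);print(ys.min(),ys.max())
pts=[]
for y in range(135,300,15):
    x=np.nonzero(m[y])[0]
    if len(x) and x.max()-x.min()<25:
        P=unproj(c,[[x.min()-.5,y],[x.max()+.5,y]],.028);pts.append(P[:,:2].mean(0));print(y,P[:,:2].mean(0),np.linalg.norm(P[1]-P[0]))
pts=np.array(pts);v=pts[-1]-pts[0];print('heading',np.degrees(np.arctan2(v[1],v[0])))
print('end',unproj(c,[[252.5,ys.min()-.5]],.028),'head back top',unproj(c,[[258,307]],.028),'face',unproj(c,[[258,320]],.028))
plan([.452,.021,.08],182.1,2)
```

```text
133 320
135 [0.4016 0.0187] 0.015297956454093178
150 [0.4142 0.0196] 0.01551813920767171
165 [0.4272 0.0213] 0.01574556054954931
180 [0.4407 0.0222] 0.01598053258292997
195 [0.4545 0.0236] 0.015322152690597578
210 [0.4687 0.0255] 0.01555951257361215
225 [0.4834 0.0266] 0.015805138474588355
240 [0.4986 0.0281] 0.015114839802208773
255 [0.5143 0.0302] 0.015362977741324894
270 [0.5305 0.0313] 0.01562021190334456
285 [0.5472 0.033 ] 0.014894185355767276
heading 5.61422629073547
end [[0.3994 0.0194 0.028 ]] head back top [[0.5728 0.0369 0.028 ]] face [[0.5886 0.0381 0.028 ]]
n 2 dist 56.532245215336836 rot [-0.0066  0.5146  1.3646] need 1.378835249154557
0.2 -0.3 28.3 -0.0 0.3 0.7
```

```bash
python3 -m jog '[{"tx":10,"ty":1,"tz":25,"rx":0,"ry":0.5,"rz":-1.5},{"tx":0,"ty":0,"tz":35,"rx":0,"ry":0,"rz":0},{"tx":0,"ty":0,"tz":30,"rx":0,"ry":0,"rz":0},{"tx":0,"ty":0,"tz":8,"rx":0,"ry":0,"rz":0},{"tx":0,"ty":0,"tz":0,"rx":0,"ry":0,"rz":0}]'
python3 -c "
from meas import *
plan([.4408,.0227,.0075],185.6,1)"
```

```text
clock: 16.07
tcp_pos: [0.4445, 0.0219, 0.0374]
eef_rot: [[-0.998, -0.063, 0.006], [-0.063, 0.998, 0.0], [-0.006, -0.0, -1.0]]
force: [-0.5, 0.1, 0.9]
grip_width: 0.0431
n 1 dist 30.118556146514255 rot [-0.0223  0.3209 -1.9713] need 0.7345989304027867
3.9 1.0 29.9 -0.0 0.3 -2.0
```

```bash
python3 -m jog '[{"tx":4,"ty":1,"tz":20,"rx":0,"ry":0.3,"rz":-2.5},{"tx":0,"ty":0,"tz":9,"rx":0,"ry":0,"rz":0},{"tx":0,"ty":0,"tz":2,"rx":0,"ry":0,"rz":0}]'
python3 -c "
from meas import *
plan([.4408,.0227,.0075],185.6,1)"
```

```text
clock: 16.32
tcp_pos: [0.4429, 0.0227, 0.0087]
eef_rot: [[-0.995, -0.1, 0.003], [-0.1, 0.995, -0.0], [-0.003, -0.001, -1.0]]
force: [0.1, -0.2, -0.4]
grip_width: 0.0427
n 1 dist 2.394775366357405 rot [-0.0327  0.1864  0.1385] need 0.05840915527700988
2.1 0.2 1.2 -0.0 0.2 0.1
```

```bash
python3 -m jog '[{"tx":1,"ty":0,"tz":0.5,"rx":0,"ry":0.1,"rz":0},{"tx":0,"ty":0,"tz":0.5,"rx":0,"ry":0,"rz":0},{"tx":0,"ty":0,"tz":0.5,"rx":0,"ry":0,"rz":0},{"tx":0,"ty":0,"tz":0.5,"rx":0,"ry":0,"rz":0},{"tx":0,"ty":0,"tz":0,"rx":0,"ry":0,"rz":0}]' 0 100
cat >> meas.py <<'E'
def bplan2(face_x,y,z=.0205,dyaw=0,n=1,L=.146):
    """as bplan, tool turned by half a turn (tool x = stick's rear)"""
    t=np.radians(2.13);R=np.array([[np.cos(t),-np.sin(t)],[np.sin(t),np.cos(t)]])
    f=np.array([.7635,.1785])+R@np.array([face_x,y])/1000
    h=t+np.radians(dyaw); p=f-L*np.array([np.cos(h),np.sin(h)])
    s=arm.state();x=-s['eef_rot'][:,0]
    print('t %.2f'%s['clock'],'tcp',bedframe(s['tcp_pos']),'face',bedframe(s['tcp_pos']+L*x),'yaw %.2f'%(np.degrees(np.arctan2(x[1],x[0]))-2.13),'z %.4f'%s['tcp_pos'][2],'pitch %.4f'%x[2],'roll %.4f'%s['eef_rot'][2,1],'F',s['force'],'j6 %.3f'%s['joints'][5])
    plan([p[0],p[1],z],182.13+dyaw,n)
E
python3 -c "
from meas import *
bplan2(-180,-145)"
```

```text
clock: 16.73
tcp_pos: [0.4447, 0.0227, 0.011]
eef_rot: [[-0.996, -0.094, 0.006], [-0.094, 0.996, -0.0], [-0.006, -0.001, -1.0]]
force: [-0.0, 0.7, -1.4]
grip_width: 0.0139
t 16.73 tcp [-324.329 -143.852] face [-178.5655 -135.5932] yaw 3.24 z 0.0110 pitch 0.0061 roll -0.0007 F [-0.0161  0.7499 -1.4336] j6 -0.042
n 1 dist 9.665666165777417 rot [-0.031   0.3519  3.2427] need 0.45941936642950343
1.7 -1.1 -9.5 -0.0 0.4 3.2
```

```bash
python3 -m jog '[{"tx":0,"ty":0,"tz":-9,"rx":0,"ry":0.4,"rz":3.6},{"tx":0,"ty":-1,"tz":-1,"rx":0,"ry":0,"rz":0.2},{"tx":0,"ty":0,"tz":0,"rx":0,"ry":0,"rz":0}]'
python3 -c "
from meas import *
bplan2(-110,-142,.022,L=.144)"
```

```text
clock: 16.98
tcp_pos: [0.4454, 0.0216, 0.0223]
eef_rot: [[-1.0, -0.026, 0.001], [-0.026, 1.0, -0.001], [-0.001, -0.001, -1.0]]
force: [-0.9, 0.3, -1.8]
grip_width: 0.0137
t 16.98 tcp [-323.7073 -144.9573] face [-179.717  -146.6283] yaw -0.66 z 0.0223 pitch 0.0006 roll -0.0005 F [-0.8726  0.3343 -1.7928] j6 0.023
n 1 dist 69.77073751976087 rot [-0.0306  0.0331 -0.6649] need 1.7017253053600212
-69.7 3.8 0.4 -0.0 0.0 -0.7
```

```bash
python3 -m jog '[{"tx":-25,"ty":2,"tz":0,"rx":0,"ry":0,"rz":-0.7},{"tx":-35,"ty":1,"tz":0,"rx":0,"ry":0,"rz":0},{"tx":-35,"ty":0,"tz":0,"rx":0,"ry":0,"rz":0},{"tx":-28,"ty":0,"tz":0,"rx":0,"ry":0,"rz":0},{"tx":0,"ty":0,"tz":0,"rx":0,"ry":0,"rz":0}]'
python3 - <<'E'
from meas import *
bplan2(-40,-118,.0215,L=.144)
a=optics.snapshot('scene');cv2.imwrite('pics/s12.png',cv2.resize(a[180:340,120:320],None,fx=3.5,fy=3.5,interpolation=cv2.INTER_CUBIC))
E
```

```text
clock: 17.4
tcp_pos: [0.5715, 0.0292, 0.0214]
eef_rot: [[-0.999, -0.046, 0.001], [-0.046, 0.999, -0.001], [-0.001, -0.001, -1.0]]
force: [-1.2, 0.0, -2.0]
grip_width: 0.0134
t 17.40 tcp [-197.397  -142.0554] face [ -53.4028 -140.774 ] yaw 0.51 z 0.0214 pitch 0.0013 roll -0.0006 F [-1.2252  0.0438 -2.0337] j6 0.005
n 1 dist 27.534467938462534 rot [-0.0334  0.0724  0.5098] need 0.6715723887429886
-13.6 23.9 -0.1 -0.0 0.1 0.5
```

View pics/s12.png

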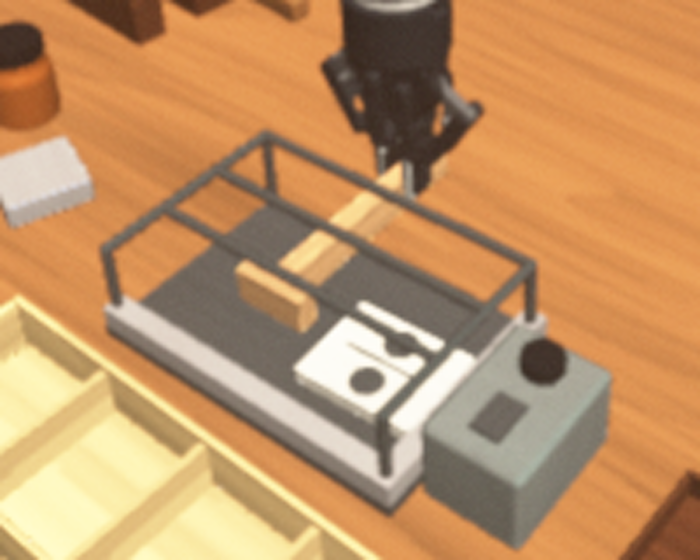

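The plate has already shifted left; its right corner is now at (297,368). I'll push it the rest of the way to the side fence.

```bash
python3 -m jog '[{"tx":-10,"ty":7,"tz":0,"rx":0,"ry":0,"rz":0.4},{"tx":-1,"ty":8,"tz":0,"rx":0,"ry":0,"rz":0},{"tx":0,"ty":7,"tz":0,"rx":0,"ry":0,"rz":0}]'
python3 - <<'E'
from meas import *
bplan2(-40,-118,.0215,L=.144)
a=optics.snapshot('scene');cv2.imwrite('pics/s13.png',cv2.resize(a[180:340,120:320],None,fx=3.5,fy=3.5,interpolation=cv2.INTER_CUBIC))
E
```

```text
clock: 17.7
tcp_pos: [0.5775, 0.0511, 0.0195]
eef_rot: [[-0.999, -0.04, -0.004], [-0.04, 0.999, -0.001], [0.004, -0.001, -1.0]]
force: [-1.1, -1.8, -1.8]
grip_width: 0.0133
t 17.70 tcp [-190.6206 -120.4282] face [ -46.6222 -119.9981] yaw 0.17 z 0.0195 pitch -0.0036 roll -0.0009 F [-1.0778 -1.8498 -1.8107] j6 0.048
n 1 dist 7.327622311847147 rot [-0.0546 -0.2073  0.1712] need 0.178722495410906
-6.6 2.4 -2.0 -0.1 -0.2 0.2
```

View pics/s13.png

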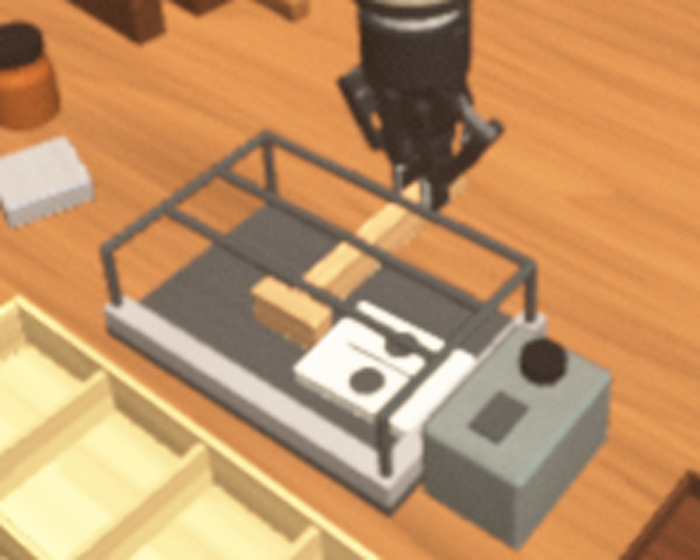

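```bash
python3 -m jog '[{"tx":-3,"ty":4,"tz":-1.5,"rx":0,"ry":-0.2,"rz":0.1},{"tx":0,"ty":4,"tz":0,"rx":0,"ry":0,"rz":0}]'
python3 -m jog '[{"tx":0,"ty":4,"tz":0,"rx":0,"ry":0,"rz":0}]'
python3 - <<'E'
from meas import *
bplan2(-40,-118,.0215,L=.144)
a=optics.snapshot('scene');cv2.imwrite('pics/s14.png',cv2.resize(a[180:340,120:320],None,fx=3.5,fy=3.5,interpolation=cv2.INTER_CUBIC))
E
```

```text
clock: 17.92
tcp_pos: [0.5774, 0.0586, 0.0206]
eef_rot: [[-0.999, -0.037, -0.003], [-0.037, 0.999, -0.005], [0.003, -0.005, -1.0]]
force: [-3.2, -15.1, -0.4]
grip_width: 0.0135
clock: 18.0
tcp_pos: [0.5758, 0.0608, 0.0204]
eef_rot: [[-0.999, -0.035, -0.004], [-0.035, 0.999, -0.01], [0.005, -0.01, -1.0]]
force: [-4.3, -18.6, 0.3]
grip_width: 0.0137
t 18.00 tcp [-191.9464 -110.6618] face [ -47.9483 -110.97  ] yaw -0.12 z 0.0204 pitch -0.0046 roll -0.0096 F [ -4.3345 -18.56     0.3027] j6 0.075
n 1 dist 10.873898819525598 rot [-0.5484 -0.2659 -0.1214] need 0.2652170443786731
-8.0 -7.3 -1.1 -0.5 -0.3 -0.1
```

View pics/s14.png

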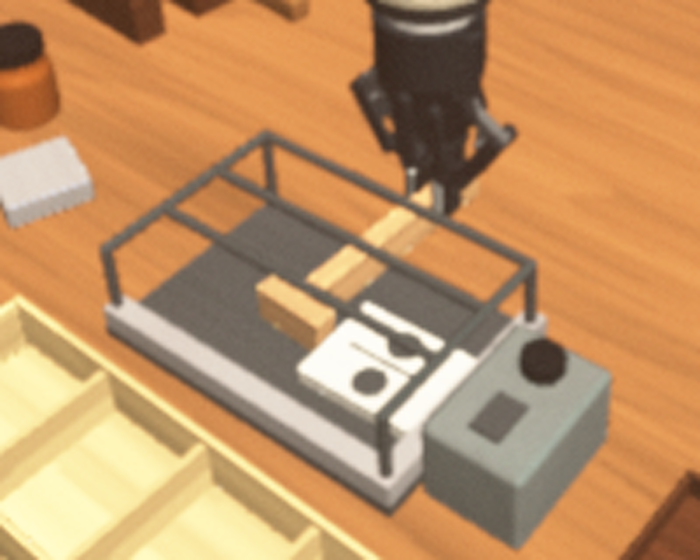

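The reading is 18 N at y, so the plate is against the side fence. I'll back off, go behind the plate, and check how the stick sits in the grip.

```bash
python3 -m jog '[{"tx":0,"ty":-10,"tz":-0.5,"rx":-0.5,"ry":-0.3,"rz":0},{"tx":10,"ty":-6,"tz":0,"rx":0,"ry":0,"rz":0},{"tx":30,"ty":0,"tz":0,"rx":0,"ry":0,"rz":0},{"tx":36,"ty":0,"tz":0,"rx":0,"ry":0,"rz":0},{"tx":12,"ty":0,"tz":0,"rx":0,"ry":0,"rz":0},{"tx":0,"ty":0,"tz":0,"rx":0,"ry":0,"rz":0}]'
python3 - <<'E'
from meas import *
bplan2(-120,-45,.0215,L=.144)
c=optics.calibration('wrist');a=optics.snapshot('wrist');cv2.imwrite('pics/w15.png',a);pickle.dump(c,open('w15.pkl','wb'))
a=optics.snapshot('scene');cv2.imwrite('pics/s15.png',cv2.resize(a[180:340,120:320],None,fx=3.5,fy=3.5,interpolation=cv2.INTER_CUBIC))
E
```

```text
clock: 18.55
tcp_pos: [0.4808, 0.0401, 0.0207]
eef_rot: [[-0.999, -0.036, -0.0], [-0.036, 0.999, -0.003], [0.0, -0.003, -1.0]]
force: [-0.1, 0.0, -1.0]
grip_width: 0.0135
t 18.55 tcp [-287.6554 -127.7575] face [-143.6555 -127.9357] yaw -0.07 z 0.0207 pitch -0.0003 roll -0.0033 F [-0.1357  0.0335 -1.0206] j6 0.050
n 1 dist 86.07547486073487 rot [-0.19   -0.017  -0.0709] need 2.099401825871582
-23.6 82.8 -1.1 -0.2 -0.0 -0.1
```

View pics/w15.png

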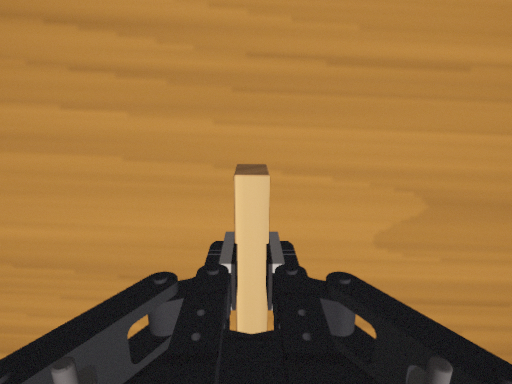

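View pics/s15.png

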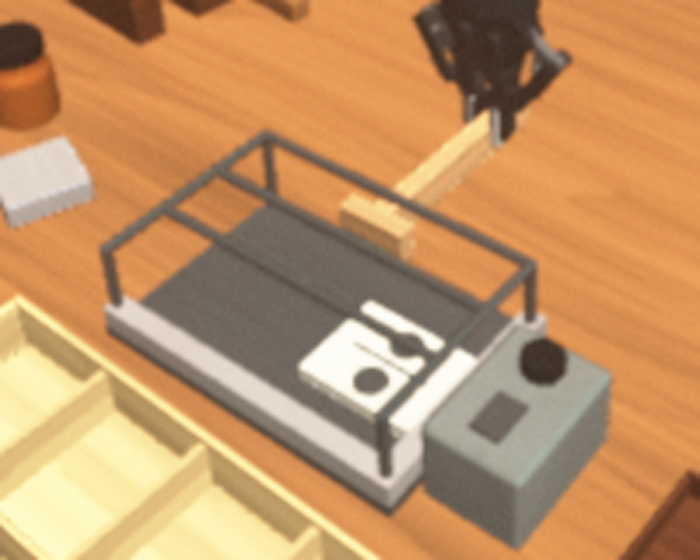

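The bar is straight in the pads in the wrist view, at (236–270). In the scene view the plate's left edge is at the side fence. Next I shift over behind the plate.

```bash
python3 -m jog '[{"tx":-4,"ty":18,"tz":0,"rx":-0.2,"ry":0,"rz":0},{"tx":-4,"ty":24,"tz":0,"rx":0,"ry":0,"rz":0},{"tx":-4,"ty":22,"tz":0,"rx":0,"ry":0,"rz":0},{"tx":-4,"ty":10,"tz":0,"rx":0,"ry":0,"rz":0},{"tx":0,"ty":0,"tz":0,"rx":0,"ry":0,"rz":0}]'
python3 - <<'E'
from meas import *
bplan2(-95,-46,.0215,L=.144)
t=optics.calibration('top');a=optics.snapshot('top');cv2.imwrite('pics/t16.png',cv2.resize(a[60:210,150:320],None,fx=4,fy=4,interpolation=cv2.INTER_CUBIC))
a=optics.snapshot('scene');cv2.imwrite('pics/s16.png',cv2.resize(a[180:340,120:320],None,fx=3.5,fy=3.5,interpolation=cv2.INTER_CUBIC))
E
```

```text
clock: 19.07
tcp_pos: [0.5038, 0.1184, 0.0224]
eef_rot: [[-0.999, -0.035, 0.008], [-0.035, 0.999, 0.002], [-0.008, 0.001, -1.0]]
force: [0.3, 0.2, -0.8]
grip_width: 0.0137
t 19.07 tcp [-261.7754  -50.4461] face [-117.78    -50.8058] yaw -0.14 z 0.0224 pitch 0.0077 roll 0.0013 F [ 0.264   0.2185 -0.7646] j6 0.196
n 1 dist 23.221652729311224 rot [ 0.0721  0.439  -0.1428] need 0.5663817738856396
-22.8 4.5 1.1 0.1 0.4 -0.1
```

View pics/t16.png

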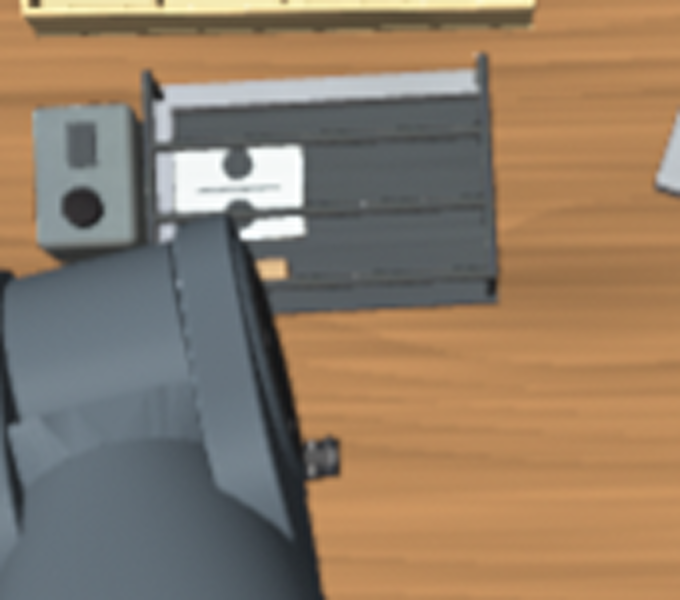

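View pics/s16.png

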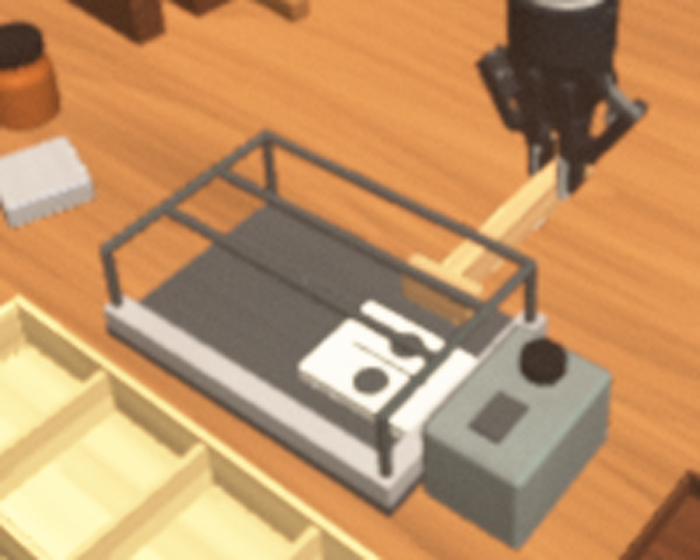

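The top view shows the plate against the side fence strip (crop x≈173) and nearly parallel to the bed. The head is behind it at (272,268). Pushing forward.

```bash
python3 -m jog '[{"tx":-12,"ty":4,"tz":0.5,"rx":0,"ry":0.4,"rz":0},{"tx":-12,"ty":2,"tz":0,"rx":0,"ry":0,"rz":0},{"tx":-8,"ty":0,"tz":0,"rx":0,"ry":0,"rz":0},{"tx":-8,"ty":0,"tz":0,"rx":0,"ry":0,"rz":0}]'
python3 - <<'E'
from meas import *
bplan2(-72,-46,.0215,L=.144)
a=optics.snapshot('scene');cv2.imwrite('pics/s17.png',cv2.resize(a[180:340,120:320],None,fx=3.5,fy=3.5,interpolation=cv2.INTER_CUBIC))
E
```

```text
clock: 19.5
tcp_pos: [0.5421, 0.1204, 0.0211]
eef_rot: [[-0.999, -0.032, -0.004], [-0.032, 0.999, -0.001], [0.004, -0.001, -1.0]]
force: [-2.0, -0.1, -0.7]
grip_width: 0.0138
t 19.50 tcp [-223.3783  -49.8735] face [-79.3814 -50.6159] yaw -0.30 z 0.0211 pitch -0.0040 roll -0.0007 F [-2.0138 -0.056  -0.7156] j6 0.186
n 1 dist 8.343598737252576 rot [-0.0405 -0.2282 -0.2953] need 0.20350240822567256
-7.4 3.9 -0.4 -0.0 -0.2 -0.3
```

View pics/s17.png

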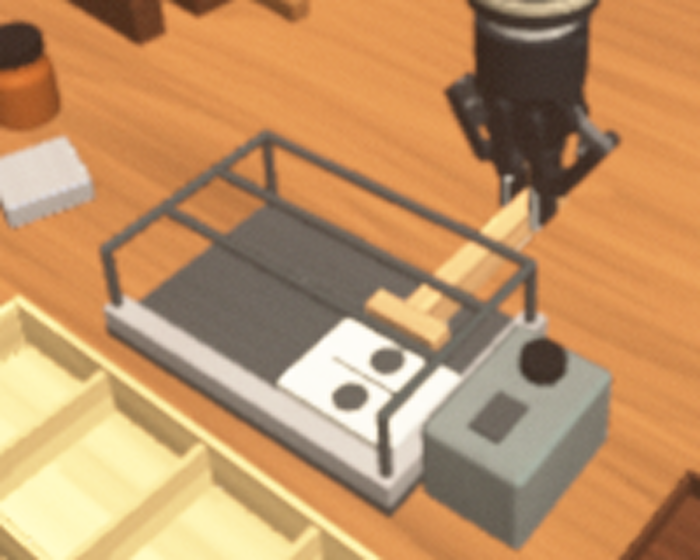

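```bash
python3 -m jog '[{"tx":-6,"ty":1,"tz":0,"rx":0,"ry":-0.2,"rz":-0.2},{"tx":-5,"ty":1,"tz":0,"rx":0,"ry":0,"rz":0}]'
python3 -c "
from meas import *
bplan2(-70,-46,.0215,L=.144)"
python3 -m jog '[{"tx":-4,"ty":0,"tz":0,"rx":0,"ry":0,"rz":0}]'
python3 - <<'E'
from meas import *
bplan2(-70,-46,.0215,L=.144)
a=optics.snapshot('scene');cv2.imwrite('pics/s18.png',cv2.resize(a[180:340,120:320],None,fx=3.5,fy=3.5,interpolation=cv2.INTER_CUBIC))
E
```

```text
clock: 19.72
tcp_pos: [0.5499, 0.1208, 0.0194]
eef_rot: [[-0.999, -0.034, -0.009], [-0.034, 0.999, -0.002], [0.009, -0.002, -1.0]]
force: [-47.8, -3.5, 9.0]
grip_width: 0.0138
t 19.72 tcp [-215.6188  -49.7277] face [-71.6252 -50.1306] yaw -0.16 z 0.0194 pitch -0.0090 roll -0.0019 F [-47.7894  -3.4961   8.9898] j6 0.182
n 1 dist 4.591860010153242 rot [-0.1081 -0.5137 -0.1598] need 0.11199658561349371
-1.6 3.7 -2.2 -0.1 -0.5 -0.2
clock: 19.8
tcp_pos: [0.5496, 0.1202, 0.0179]
eef_rot: [[-0.999, -0.035, -0.017], [-0.035, 0.999, -0.003], [0.017, -0.002, -1.0]]
force: [-25.2, 1.3, 8.1]
grip_width: 0.0137
t 19.80 tcp [-215.8816  -50.2992] face [-71.9036 -50.6746] yaw -0.15 z 0.0179 pitch -0.0173 roll -0.0023 F [-25.1886   1.3317   8.1172] j6 0.180
n 1 dist 5.893981089803691 rot [-0.1332 -0.9916 -0.1482] need 0.14375563633667537
-1.8 4.3 -3.6 -0.1 -1.0 -0.1
```

View pics/s18.png

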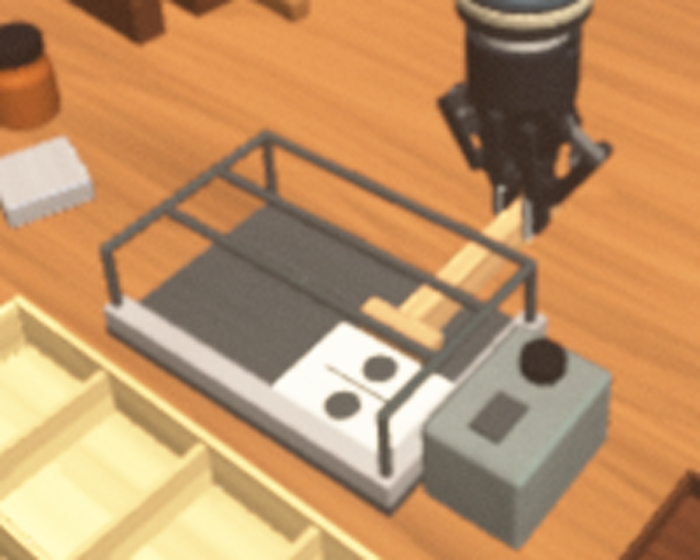

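The force reached 48 N, so the plate is firmly on the back fence. I'll back away and verify.

```bash
python3 -m jog '[{"tx":8,"ty":0,"tz":-2.5,"rx":0,"ry":-0.8,"rz":0},{"tx":25,"ty":-6,"tz":0,"rx":0,"ry":0,"rz":0},{"tx":36,"ty":-12,"tz":0,"rx":0,"ry":0,"rz":0},{"tx":36,"ty":-20,"tz":0,"rx":0,"ry":0,"rz":0},{"tx":20,"ty":-30,"tz":0,"rx":0,"ry":0,"rz":0},{"tx":0,"ty":-30,"tz":0,"rx":0,"ry":0,"rz":0},{"tx":0,"ty":-10,"tz":0,"rx":0,"ry":0,"rz":0},{"tx":0,"ty":0,"tz":0,"rx":0,"ry":0,"rz":0}]'
python3 - <<'E'
from meas import *
bplan2(-190,-150,.0115,L=.144)
a=optics.snapshot('top');cv2.imwrite('pics/t19r.png',a);cv2.imwrite('pics/t19.png',cv2.resize(a[60:180,170:300],None,fx=5,fy=5,interpolation=cv2.INTER_CUBIC))
a=optics.snapshot('scene');cv2.imwrite('pics/s19.png',cv2.resize(a[180:340,120:320],None,fx=3.5,fy=3.5,interpolation=cv2.INTER_CUBIC))
E
```

```text
clock: 20.52
tcp_pos: [0.4215, 0.0035, 0.0197]
eef_rot: [[-0.999, -0.038, -0.003], [-0.038, 0.999, -0.003], [0.003, -0.003, -1.0]]
force: [0.0, 0.4, -1.1]
grip_width: 0.0132
t 20.52 tcp [-348.2936 -162.1917] face [-204.2944 -162.1154] yaw 0.03 z 0.0197 pitch -0.0034 roll -0.0030 F [ 0.0493  0.4299 -1.0932] j6 -0.027
n 1 dist 20.502565900899636 rot [-0.1724 -0.1967  0.0306] need 0.5000625829487716
-14.3 12.2 8.1 -0.2 -0.2 0.0
```

View pics/t19.png

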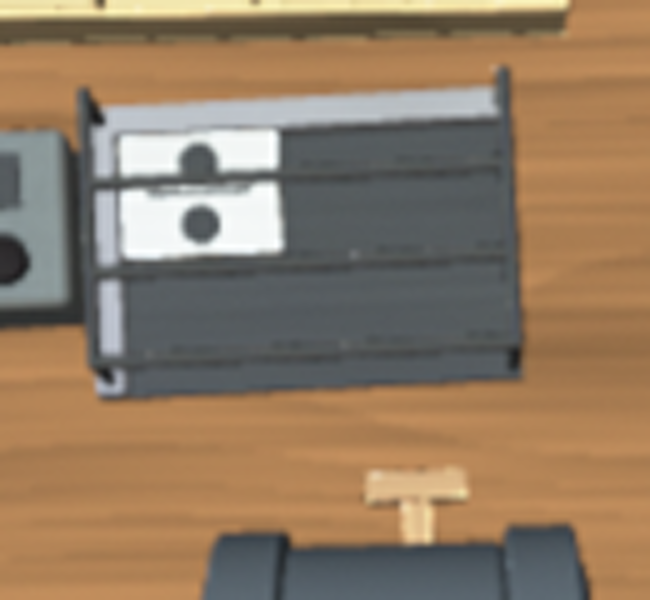

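View pics/s19.png

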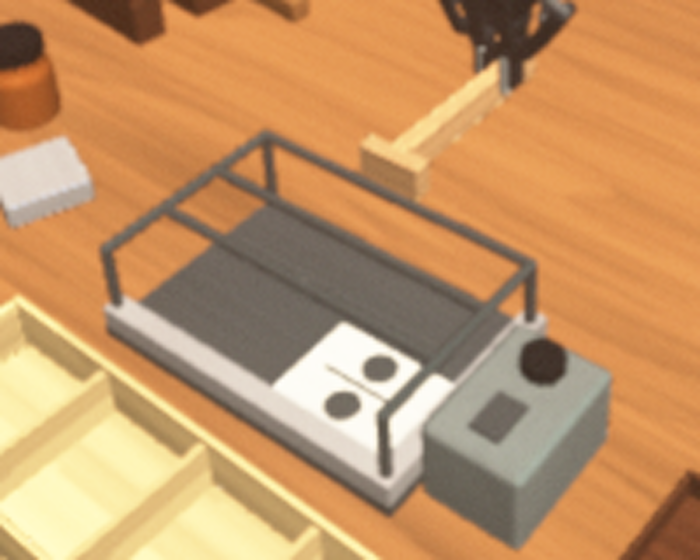

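The plate looks flush in both views. I'll compare the fence lines and plate edges numerically before releasing.

```bash
python3 - <<'E'
from meas import *
t=optics.calibration('top')
for nm,cal,f,o,ext in (('top',t,5,(170,60),None),):
    # predicted pixel of ideal plate edge vs measured
    back=unproj(t,src([(300,125),(400,121),(490,117)],5,(170,60)),.024)
    print('back fence inner edge (top view)',back)
    side=unproj(t,src([(118,200),(120,240),(124,340)],5,(170,60)),.024); print('side',side)
    pl=unproj(t,src([(118,132),(278,128),(285,251),(121,259)],5,(170,60)),.020); print('plate',pl,[np.linalg.norm(pl[i]-pl[(i+1)%4]) for i in range(4)])
c=optics.calibration('scene')
E
python3 - <<'E'
import cv2
a=cv2.imread('pics/t19r.png')
cv2.imwrite('pics/t19z.png',cv2.resize(a[78:118,185:235],None,fx=14,fy=14,interpolation=cv2.INTER_CUBIC))
E
```

```text
back fence inner edge (top view) [[ 0.765   0.0728  0.024 ]
 [ 0.7663  0.016   0.024 ]
 [ 0.7677 -0.0351  0.024 ]]
side [[0.7235 0.1765 0.024 ]
 [0.7006 0.1755 0.024 ]
 [0.6433 0.1735 0.024 ]]
plate [[0.7639 0.177  0.02  ]
 [0.7647 0.0857 0.02  ]
 [0.6938 0.0824 0.02  ]
 [0.6906 0.1756 0.02  ]] [np.float64(0.09130727733842355), np.float64(0.07100964765407795), np.float64(0.09334907791392323), np.float64(0.07325530437684429)]
```

View pics/t19z.png

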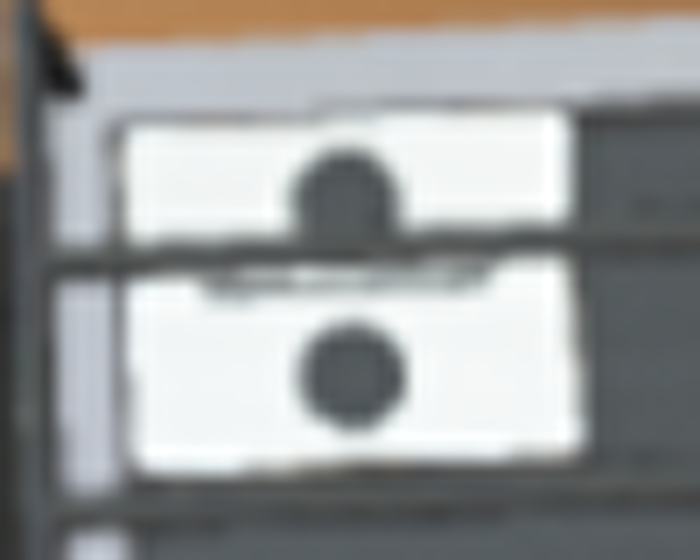

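Within a pixel the plate is on both fences and parallel. I'll lay the stick here, with its face at bed x = −204 mm, then inspect closely with the wrist camera.

```bash
python3 -m jog '[{"tx":0,"ty":0,"tz":6,"rx":-0.1,"ry":-0.2,"rz":0},{"tx":0,"ty":0,"tz":3,"rx":0,"ry":0,"rz":0},{"tx":0,"ty":0,"tz":0.5,"rx":0,"ry":0,"rz":0}]'
python3 -m jog '[{"tx":0,"ty":0,"tz":0,"rx":0,"ry":0,"rz":0},{"tx":0,"ty":0,"tz":0,"rx":0,"ry":0,"rz":0},{"tx":0,"ty":0,"tz":0,"rx":0,"ry":0,"rz":0},{"tx":0,"ty":0,"tz":0,"rx":0,"ry":0,"rz":0}]' 0.5
python3 -m jog '[{"tx":0,"ty":0,"tz":-20,"rx":0,"ry":0,"rz":0},{"tx":0,"ty":0,"tz":-36,"rx":0,"ry":0,"rz":0},{"tx":0,"ty":0,"tz":-36,"rx":0,"ry":0,"rz":0},{"tx":0,"ty":0,"tz":-36,"rx":0,"ry":0,"rz":0},{"tx":0,"ty":0,"tz":-36,"rx":0,"ry":0,"rz":0},{"tx":0,"ty":0,"tz":-25,"rx":0,"ry":0,"rz":0}]'
python3 -c "
from meas import *
plan([.70,.10,.22],182.1)"
```

```text
clock: 20.87
tcp_pos: [0.4238, 0.0066, 0.0097]
eef_rot: [[-0.999, -0.04, 0.003], [-0.04, 0.999, -0.001], [-0.003, -0.001, -1.0]]
force: [-7.7, -6.3, 30.9]
grip_width: 0.0135
clock: 21.2
tcp_pos: [0.4242, 0.0085, 0.0089]
eef_rot: [[-0.999, -0.044, 0.002], [-0.044, 0.999, -0.001], [-0.002, -0.001, -1.0]]
force: [1.3, -0.2, -0.3]
grip_width: 0.0427
clock: 21.7
tcp_pos: [0.4191, 0.0095, 0.2006]
eef_rot: [[-0.999, -0.045, -0.01], [-0.045, 0.999, -0.0], [0.01, 0.0, -1.0]]
force: [0.8, 1.0, 0.1]
grip_width: 0.0429
n 8 dist 295.71652034988404 rot [ 0.0068 -0.5493  0.4832] need 7.212598057314245
-35.6 9.7 -2.8 0.0 -0.1 0.1
```

```bash
python3 -c "
from meas import *
plan([.685,.05,.24],86,14)"
```

```text
n 14 dist 271.79412996960554 rot [-0.4561 -0.4203 96.5824] need 13.603440443077464
-19.1 2.0 -3.0 -0.0 -0.0 6.9
-18.7 4.3 -3.0 -0.0 -0.0 6.9
-18.0 6.5 -3.0 -0.0 -0.0 6.9
-17.1 8.6 -3.0 -0.0 -0.0 6.9
-16.0 10.6 -2.9 -0.0 -0.0 6.9
-14.6 12.5 -2.9 -0.0 -0.0 6.9
-13.0 14.2 -2.9 -0.0 -0.0 6.9
-11.2 15.6 -2.9 -0.0 -0.0 6.9
-9.2 16.8 -2.9 -0.0 -0.0 6.9
-7.1 17.8 -2.9 -0.0 -0.0 6.9
-4.9 18.6 -2.9 -0.0 -0.0 6.9
-2.7 19.0 -2.8 -0.0 -0.0 6.9
-0.4 19.2 -2.8 -0.0 -0.0 6.9
1.9 19.1 -2.8 -0.0 -0.0 6.9
```

```bash
python3 -m jog '[{"tx":-19,"ty":2,"tz":-3,"rx":0,"ry":-0.3,"rz":6.9},{"tx":-19,"ty":4,"tz":-3,"rx":0,"ry":0,"rz":6.9},{"tx":-18,"ty":7,"tz":-3,"rx":0,"ry":0,"rz":6.9},{"tx":-17,"ty":9,"tz":-3,"rx":0,"ry":0,"rz":6.9},{"tx":-16,"ty":11,"tz":-3,"rx":0,"ry":0,"rz":6.9},{"tx":-15,"ty":13,"tz":-3,"rx":0,"ry":0,"rz":6.9},{"tx":-13,"ty":14,"tz":-3,"rx":0,"ry":0,"rz":6.9},{"tx":-11,"ty":16,"tz":-3,"rx":0,"ry":0,"rz":6.9},{"tx":-9,"ty":17,"tz":-3,"rx":0,"ry":0,"rz":6.9},{"tx":-7,"ty":18,"tz":-3,"rx":0,"ry":0,"rz":6.9},{"tx":-5,"ty":19,"tz":-3,"rx":0,"ry":0,"rz":6.9},{"tx":-3,"ty":19,"tz":-3,"rx":0,"ry":0,"rz":6.9},{"tx":0,"ty":19,"tz":-3,"rx":0,"ry":0,"rz":6.9},{"tx":2,"ty":19,"tz":-3,"rx":0,"ry":0,"rz":6.9},{"tx":0,"ty":0,"tz":0,"rx":0,"ry":0,"rz":0},{"tx":0,"ty":0,"tz":0,"rx":0,"ry":0,"rz":0}]'
python3 - <<'E'
from meas import *
c=optics.calibration('wrist');a=optics.snapshot('wrist');cv2.imwrite('pics/w20.png',a);pickle.dump(c,open('w20.pkl','wb'))
E
```

```text
clock: 23.03
tcp_pos: [0.7018, 0.0504, 0.2506]
eef_rot: [[0.135, 0.991, 0.006], [0.991, -0.135, 0.001], [0.002, 0.006, -1.0]]
force: [-0.4, 0.5, 0.3]
grip_width: 0.0426
```

View pics/w20.png

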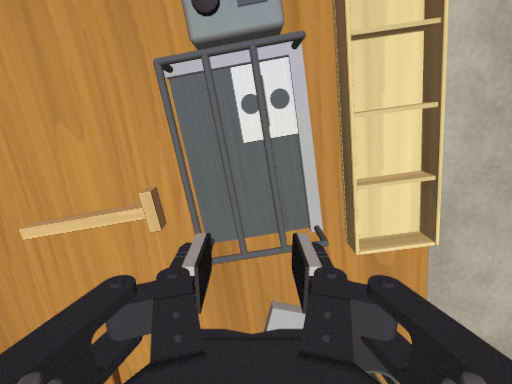

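The wrist view shows the plate at (231–298, 55–142) in the corner, and the stick flat on the bench at (22–160, 188–237), clear of the bed. Measuring.

Run:
```python
import cv2
a=cv2.imread('pics/w20.png')
cv2.imwrite('pics/w20c.png',cv2.resize(a[40:150,210:320],None,fx=6,fy=6,interpolation=cv2.INTER_CUBIC))
```

```text
(no output)
```

View pics/w20c.png

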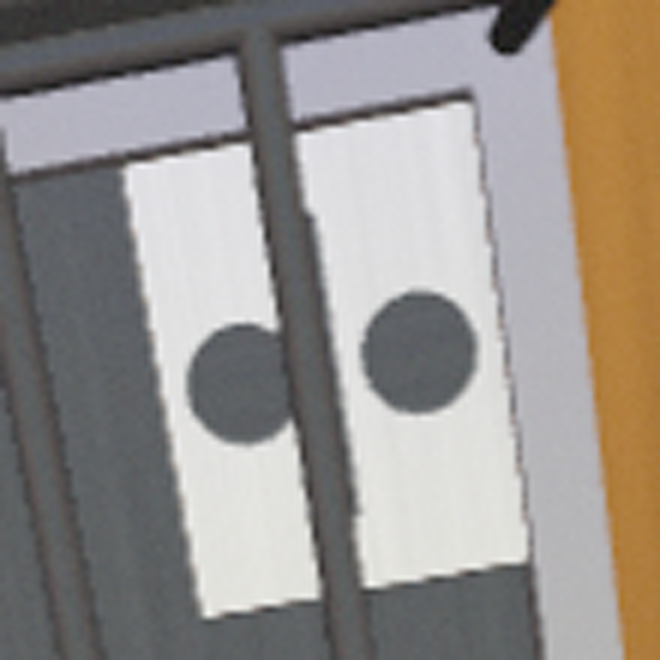

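Run:
```python
from meas import *
c=pickle.load(open('w20.pkl','rb'));o=(210,40);f=6
S=unproj(c,src([(15,176),(110,157),(240,134),(465,94)],f,o),.024)
B=unproj(c,src([(473,94),(500,270),(525,450),(545,640)],f,o),.024)
def ang(v):return np.degrees(np.arctan2(v[1],v[0]))
bx=ang(S[-1]-S[0]);by=ang(B[0]-B[-1])-90;print('bed ang',bx,by)
th=np.radians((bx+by)/2);ex=np.array([np.cos(th),np.sin(th)]);ey=np.array([-ex[1],ex[0]])
xo=np.mean(B[:,:2]@ex);yo=np.mean(S[:,:2]@ey)
pl=unproj(c,src([(126,168),(473,101),(527,561),(203,617)],f,o),.020)
q=np.c_[pl[:,:2]@ex-xo,pl[:,:2]@ey-yo]*1000
print('corners in bed mm',q,'centre',q.mean(0))
print('plate ang rel',ang(pl[1]-pl[0])-np.degrees(th),ang(pl[2]-pl[3])-np.degrees(th),ang(pl[1]-pl[2])-90-np.degrees(th),ang(pl[0]-pl[3])-90-np.degrees(th))
print('corner world',ex*xo+ey*yo)
st=unproj(c,[[160,210],[21,234]],.014);print('stick face,end',st,[bedframe(p) for p in st],np.linalg.norm(st[0]-st[1]))
```

```text
bed ang 1.7870898306648446 2.292303179243987
corners in bed mm [[-69.831   -1.6545]
 [ -0.2379  -1.2487]
 [ -1.2426 -91.2535]
 [-70.4826 -91.0519]] centre [-35.4485 -46.3022]
plate ang rel 0.3341097136061144 -0.16685060865094958 -0.6395210176120636 -0.4176493753309338
corner world [0.7643 0.1783]
stick face,end [[0.5699 0.0089 0.014 ]
 [0.3668 0.0008 0.014 ]] [array([-199.7414, -162.3305]), array([-403.0257, -162.8602])] 0.20328495763154844
```

The corner looks good: centre about (−35.4, −46.3) mm, and the turn measures between −0.64° and +0.33°. That leaves a possible gap of about 1.3 mm at the side fence. I'll take a closer look straight above that fence.

```bash
python3 -m jog '[{"tx":18,"ty":3,"tz":30,"rx":0,"ry":0,"rz":-4},{"tx":20,"ty":3,"tz":35,"rx":0,"ry":0,"rz":0},{"tx":15,"ty":2,"tz":30,"rx":0,"ry":0,"rz":0},{"tx":0,"ty":0,"tz":10,"rx":0,"ry":0,"rz":0},{"tx":0,"ty":0,"tz":0,"rx":0,"ry":0,"rz":0}]'
python3 - <<'E'
from meas import *
c=optics.calibration('wrist');a=optics.snapshot('wrist');cv2.imwrite('pics/w21.png',a);pickle.dump(c,open('w21.pkl','wb'));print(c['origin'])
E
```

```text
clock: 23.5
tcp_pos: [0.7125, 0.1037, 0.1437]
eef_rot: [[0.053, 0.999, 0.009], [0.999, -0.053, 0.001], [0.002, 0.009, -1.0]]
force: [0.2, 0.2, 0.1]
grip_width: 0.0426
[0.7147 0.1736 0.2877]
```

View pics/w21.png

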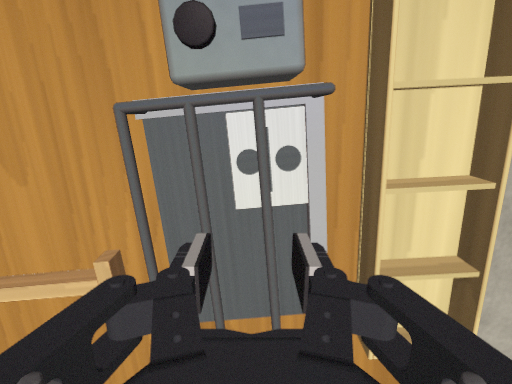

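Run:
```python
import cv2
a=cv2.imread('pics/w21.png')
cv2.imwrite('pics/w21c.png',cv2.resize(a[80:220,200:340],None,fx=5,fy=5,interpolation=cv2.INTER_CUBIC)[:600])
cv2.imwrite('pics/w21d.png',cv2.resize(a[92:122,215:325],None,fx=7,fy=14,interpolation=cv2.INTER_CUBIC))
```

```text
(no output)
```

View pics/w21c.png

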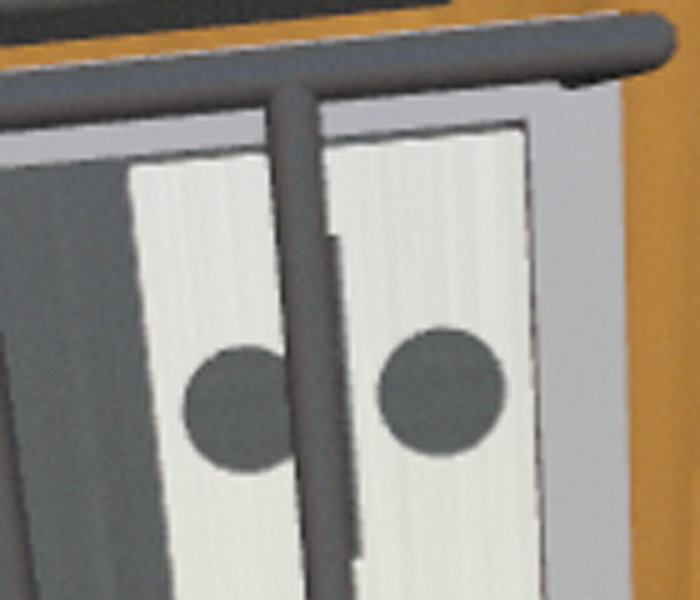

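View pics/w21d.png

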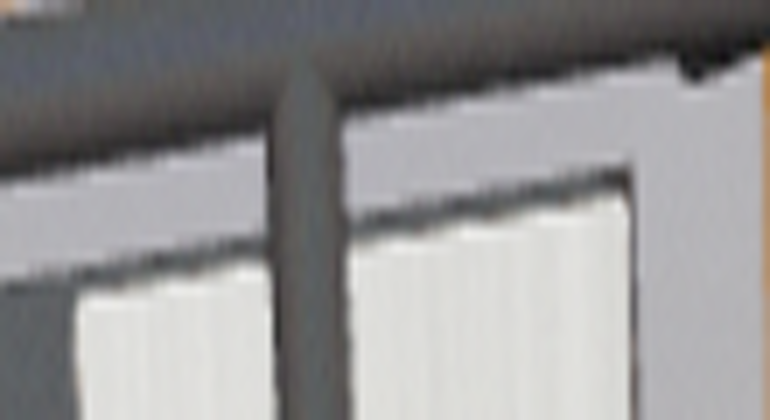

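Seen from straight above, a dark strip of about 1.6 px, or 1.4 mm, remains at the side fence. The back fence is touching. That is within tolerance, but it isn't contact, and 40 s remain, so I'll take the stick again and give it one gentle sideways nudge.

```bash
python3 -c "
from meas import *
plan([.425,.008,.145],182.4,14)"
```

```text
n 14 dist 303.07803416993295 rot [  0.479    0.3474 -95.4693] need 13.446634045383302
-7.9 -20.1 -0.2 0.0 0.0 -6.8
-5.5 -20.9 -0.2 0.0 0.0 -6.8
-3.0 -21.4 -0.2 0.0 0.0 -6.8
-0.4 -21.6 -0.2 0.0 0.0 -6.8
2.2 -21.5 -0.2 0.0 0.0 -6.8
4.7 -21.1 -0.2 0.0 0.0 -6.8
7.2 -20.4 -0.1 0.0 0.0 -6.8
9.6 -19.4 -0.1 0.0 0.0 -6.8
11.8 -18.1 -0.1 0.0 0.0 -6.8
13.9 -16.6 -0.1 0.0 0.0 -6.8
15.8 -14.8 -0.1 0.0 0.0 -6.8
17.4 -12.9 -0.1 0.0 0.0 -6.8
18.8 -10.7 -0.1 0.0 0.0 -6.8
20.0 -8.4 -0.0 0.0 0.0 -6.8
```

```bash
python3 -m jog '[{"tx":-8,"ty":-20,"tz":-1,"rx":0.4,"ry":0.3,"rz":-6.8},{"tx":-6,"ty":-21,"tz":0,"rx":0,"ry":0,"rz":-6.8},{"tx":-3,"ty":-21,"tz":0,"rx":0,"ry":0,"rz":-6.8},{"tx":0,"ty":-22,"tz":0,"rx":0,"ry":0,"rz":-6.8},{"tx":2,"ty":-22,"tz":0,"rx":0,"ry":0,"rz":-6.8},{"tx":5,"ty":-21,"tz":0,"rx":0,"ry":0,"rz":-6.8},{"tx":7,"ty":-20,"tz":0,"rx":0,"ry":0,"rz":-6.8},{"tx":10,"ty":-19,"tz":0,"rx":0,"ry":0,"rz":-6.8},{"tx":12,"ty":-18,"tz":0,"rx":0,"ry":0,"rz":-6.8},{"tx":14,"ty":-17,"tz":0,"rx":0,"ry":0,"rz":-6.8},{"tx":16,"ty":-15,"tz":0,"rx":0,"ry":0,"rz":-6.8},{"tx":17,"ty":-13,"tz":0,"rx":0,"ry":0,"rz":-6.8},{"tx":19,"ty":-11,"tz":0,"rx":0,"ry":0,"rz":-6.8},{"tx":20,"ty":-8,"tz":0,"rx":0,"ry":0,"rz":-6.8},{"tx":0,"ty":0,"tz":0,"rx":0,"ry":0,"rz":0},{"tx":0,"ty":0,"tz":0,"rx":0,"ry":0,"rz":0}]'
python3 - <<'E'
from meas import *
c=optics.calibration('wrist');a=optics.snapshot('wrist');cv2.imwrite('pics/w22.png',a);pickle.dump(c,open('w22.pkl','wb'));print(arm.state()['joints'])
E
```

```text
clock: 24.88
tcp_pos: [0.4153, -0.0106, 0.1644]
eef_rot: [[-0.991, -0.126, 0.035], [-0.125, 0.992, 0.007], [-0.036, 0.003, -0.999]]
force: [-0.3, -0.5, -0.5]
grip_width: 0.0429
[-0.0316  0.0342 -0.4121  1.0898  0.0083 -0.1573]
```

View pics/w22.png

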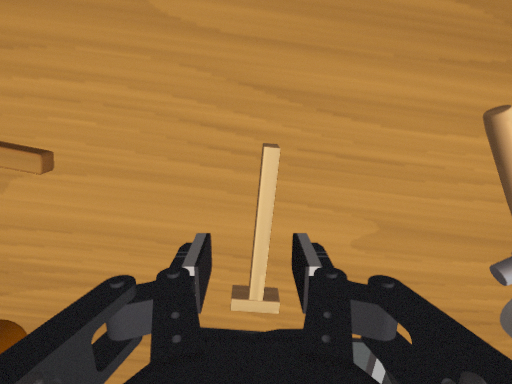

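The stick lies flat with its rear end at (271,145) and its head at (232–280, 287–312). I'll measure it and plan the grasp 32 mm from the end.

Run:
```python
from meas import *
c=pickle.load(open('w22.pkl','rb'));a=cv2.imread('pics/w22.png')
hsv=cv2.cvtColor(a,cv2.COLOR_BGR2HSV).astype(int)
m=(hsv[...,1]<130)&(hsv[...,2]>190);m[:,:225]=0;m[:,290:]=0;m[:120]=0;m[330:]=0
ys,xs=np.nonzero(m);print(ys.min(),ys.max())
pts=[]
for y in range(155,285,10):
    x=np.nonzero(m[y])[0]
    if len(x) and x.max()-x.min()<25:
        P=unproj(c,[[x.min()-.5,y],[x.max()+.5,y]],.028);pts.append(P[:,:2].mean(0))
pts=np.array(pts);k=np.polyfit(pts[:,0],pts[:,1],1);hd=np.degrees(np.arctan(k[0]));print('heading',hd,pts[0],pts[-1])
e=unproj(c,[[271,146]],.028)[0];fc=unproj(c,[[256,312]],.028)[0];print(e,fc,np.linalg.norm(e-fc))
gx=e[0]+.032;g=[gx,np.polyval(k,gx)];print('grasp',g)
plan([g[0],g[1],.009],180+hd,4)
```

```text
147 313
heading 2.2988466005886714 [0.3874 0.0062] [0.5208 0.0115]
[0.3789 0.0045 0.028 ] [0.5701 0.0152 0.028 ] 0.19146897383947709
grasp [np.float64(0.41091980173453857), np.float64(0.006944568726301132)]
n 4 dist 156.42328975317042 rot [0.248  2.0318 4.9085] need 3.8152021891017176
2.0 4.4 38.8 0.1 0.5 1.2
1.7 4.4 38.8 0.1 0.5 1.2
1.5 4.4 38.8 0.1 0.5 1.2
1.2 4.4 38.8 0.1 0.5 1.2
```

```bash
python3 -m jog '[{"tx":2,"ty":8,"tz":30,"rx":0,"ry":1.5,"rz":4},{"tx":2,"ty":6,"tz":35,"rx":0,"ry":0.3,"rz":0.5},{"tx":0,"ty":0,"tz":35,"rx":0,"ry":0,"rz":0},{"tx":0,"ty":0,"tz":15,"rx":0,"ry":0,"rz":0},{"tx":0,"ty":0,"tz":0,"rx":0,"ry":0,"rz":0},{"tx":0,"ty":0,"tz":0,"rx":0,"ry":0,"rz":0}]'
python3 -c "
from meas import *
plan([.411,.007,.008],182.3,1)"
```

```text
clock: 25.43
tcp_pos: [0.4194, 0.0048, 0.0505]
eef_rot: [[-0.999, -0.034, 0.015], [-0.034, 0.999, 0.005], [-0.015, 0.004, -1.0]]
force: [1.0, -0.1, 0.4]
grip_width: 0.0427
n 1 dist 43.41471433691588 rot [ 0.23    0.8704 -0.3709] need 1.0588954716320946
9.0 2.3 42.4 0.2 0.9 -0.4
```

```bash
python3 -m jog '[{"tx":8,"ty":2,"tz":25,"rx":0.2,"ry":0.8,"rz":-0.3},{"tx":0,"ty":0,"tz":12,"rx":0,"ry":0,"rz":0},{"tx":0,"ty":0,"tz":3,"rx":0,"ry":0,"rz":0}]'
python3 -c "
from meas import *
plan([.411,.007,.008],182.3,1)"
```

```text
clock: 25.68
tcp_pos: [0.4166, 0.0069, 0.014]
eef_rot: [[-0.999, -0.037, 0.008], [-0.037, 0.999, 0.001], [-0.008, 0.0, -1.0]]
force: [-0.2, -0.5, 0.4]
grip_width: 0.0426
n 1 dist 8.190825309091784 rot [ 0.0131  0.4731 -0.1882] need 0.1997762270510191
5.7 0.3 5.9 0.0 0.5 -0.2
```

```bash
python3 -m jog '[{"tx":5,"ty":0,"tz":5,"rx":0,"ry":0.5,"rz":0},{"tx":0,"ty":0,"tz":1,"rx":0,"ry":0,"rz":0}]'
python3 -m jog '[{"tx":1,"ty":0,"tz":0.5,"rx":0,"ry":0,"rz":0},{"tx":0,"ty":0,"tz":0.5,"rx":0,"ry":0,"rz":0},{"tx":0,"ty":0,"tz":0.5,"rx":0,"ry":0,"rz":0},{"tx":0,"ty":0,"tz":0.5,"rx":0,"ry":0,"rz":0},{"tx":0,"ty":0,"tz":0,"rx":0,"ry":0,"rz":0}]' 0 100
python3 -c "
from meas import *
bplan2(-190,-140,.021,L=.155)"
```

```text
clock: 25.85
tcp_pos: [0.413, 0.0068, 0.0094]
eef_rot: [[-0.999, -0.036, 0.001], [-0.036, 0.999, 0.0], [-0.001, 0.0, -1.0]]
force: [0.1, -0.3, 1.0]
grip_width: 0.0428
clock: 26.27
tcp_pos: [0.4142, 0.0067, 0.011]
eef_rot: [[-0.999, -0.035, 0.005], [-0.035, 0.999, 0.0], [-0.006, 0.0, -1.0]]
force: [0.1, 0.1, -1.7]
grip_width: 0.0138
t 26.27 tcp [-355.4688 -158.7282] face [-200.4715 -159.0449] yaw -0.12 z 0.0110 pitch 0.0055 roll 0.0003 F [ 0.0904  0.0538 -1.7094] j6 -0.019
n 1 dist 23.684968713763926 rot [ 0.0154  0.3158 -0.117 ] need 0.5776821637503397
-10.5 18.8 -10.0 0.0 0.3 -0.1
```

```bash
python3 -m jog '[{"tx":0,"ty":2,"tz":-9,"rx":0,"ry":0.3,"rz":0},{"tx":-10,"ty":8,"tz":-2,"rx":0,"ry":0,"rz":0},{"tx":-30,"ty":6,"tz":0,"rx":0,"ry":0,"rz":0},{"tx":-35,"ty":2,"tz":0,"rx":0,"ry":0,"rz":0},{"tx":0,"ty":0,"tz":0,"rx":0,"ry":0,"rz":0}]'
python3 -c "
from meas import *
bplan2(-30,-138,.0215,L=.155)"
```

```text
clock: 26.68
tcp_pos: [0.4905, 0.0278, 0.0237]
eef_rot: [[-0.999, -0.034, 0.001], [-0.034, 0.999, 0.0], [-0.001, 0.0, -1.0]]
force: [-0.7, 0.2, -0.9]
grip_width: 0.0135
t 26.68 tcp [-278.4547 -140.4339] face [-123.4557 -140.9413] yaw -0.19 z 0.0237 pitch 0.0011 roll 0.0002 F [-0.7196  0.1889 -0.8732] j6 0.023
n 1 dist 93.51232544057741 rot [ 0.014   0.0653 -0.1876] need 2.280788425379937
-93.4 2.7 2.3 0.0 0.1 -0.2
```

```bash
python3 -m jog '[{"tx":-22,"ty":0,"tz":1.5,"rx":0,"ry":0,"rz":-0.2},{"tx":-32,"ty":0,"tz":0,"rx":0,"ry":0,"rz":0},{"tx":-26,"ty":0,"tz":0,"rx":0,"ry":0,"rz":0},{"tx":-8,"ty":0,"tz":0,"rx":0,"ry":0,"rz":0},{"tx":0,"ty":0,"tz":0,"rx":0,"ry":0,"rz":0}]'
python3 - <<'E'
from meas import *
bplan2(-29,-120,.0215,L=.155)
a=optics.snapshot('scene');cv2.imwrite('pics/s23.png',cv2.resize(a[180:340,120:320],None,fx=3.5,fy=3.5,interpolation=cv2.INTER_CUBIC))
E
```

```text
clock: 27.1
tcp_pos: [0.5829, 0.0315, 0.0218]
eef_rot: [[-0.999, -0.038, 0.0], [-0.038, 0.999, 0.0], [-0.0, 0.0, -1.0]]
force: [-0.4, -0.7, -1.8]
grip_width: 0.0132
t 27.10 tcp [-185.9859 -140.231 ] face [ -30.9859 -140.1142] yaw 0.04 z 0.0218 pitch 0.0004 roll 0.0002 F [-0.4285 -0.682  -1.7949] j6 0.016
n 1 dist 20.329814765549365 rot [0.0134 0.0252 0.0432] need 0.49584914062315527
-2.0 20.2 0.3 0.0 0.0 0.0
```

View pics/s23.png

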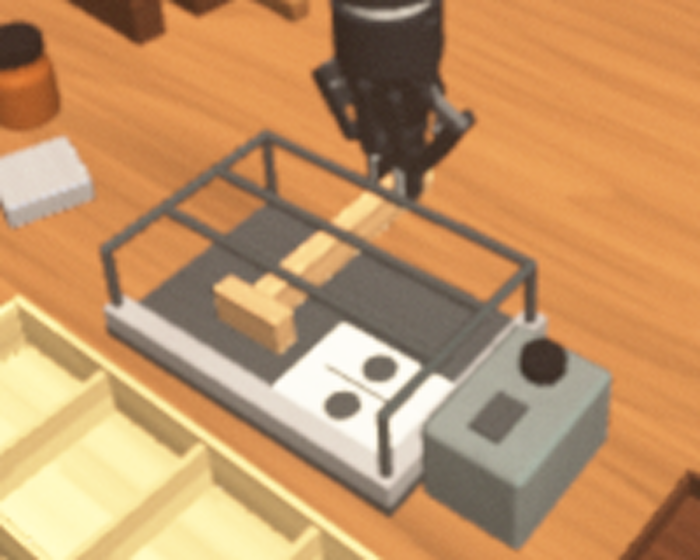

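The head is level beside the plate at (215–297, 275–350). I'll nudge left in small steps and watch the force.

```bash
python3 -m jog '[{"tx":-1,"ty":7,"tz":0,"rx":0,"ry":0,"rz":0},{"tx":0,"ty":7,"tz":0,"rx":0,"ry":0,"rz":0},{"tx":0,"ty":3,"tz":0,"rx":0,"ry":0,"rz":0}]'
python3 -c "
from meas import *
bplan2(-29,-118,.0215,L=.155)"
python3 -m jog '[{"tx":0,"ty":3,"tz":0,"rx":0,"ry":0,"rz":0}]'
python3 -c "
from meas import *
bplan2(-29,-118,.0215,L=.155)"
```

```text
clock: 27.4
tcp_pos: [0.58, 0.0491, 0.0216]
eef_rot: [[-0.999, -0.037, -0.002], [-0.037, 0.999, 0.0], [0.002, 0.0, -1.0]]
force: [-0.4, -0.9, -0.5]
grip_width: 0.013
t 27.40 tcp [-188.1463 -122.5228] face [ -33.1466 -122.6176] yaw -0.04 z 0.0216 pitch -0.0018 roll 0.0002 F [-0.3591 -0.8502 -0.5427] j6 0.048
n 1 dist 6.136398949141341 rot [ 0.0116 -0.1004 -0.035 ] need 0.14966826705222783
-4.1 4.5 0.1 0.0 -0.1 -0.0
clock: 27.48
tcp_pos: [0.5792, 0.0527, 0.0217]
eef_rot: [[-0.999, -0.037, -0.002], [-0.037, 0.999, 0.0], [0.002, 0.0, -1.0]]
force: [-0.3, -1.2, -1.2]
grip_width: 0.0137
t 27.48 tcp [-188.8566 -118.8733] face [ -33.857  -118.9084] yaw -0.01 z 0.0217 pitch -0.0020 roll 0.0001 F [-0.3033 -1.2393 -1.1842] j6 0.054
n 1 dist 4.9408112559180255 rot [ 0.0071 -0.1167 -0.013 ] need 0.12050759160775672
-4.9 0.9 0.2 0.0 -0.1 -0.0
```

```bash
python3 -m jog '[{"tx":-2,"ty":3,"tz":0,"rx":0,"ry":0,"rz":0}]'
python3 -c "
from meas import *
bplan2(-29,-118,.0215,L=.155)"
python3 -m jog '[{"tx":-2,"ty":2,"tz":0,"rx":0,"ry":0,"rz":0}]'
python3 -c "
from meas import *
bplan2(-29,-118,.0215,L=.155)"
```

```text
clock: 27.57
tcp_pos: [0.5801, 0.056, 0.0218]
eef_rot: [[-0.999, -0.037, -0.003], [-0.037, 0.999, -0.001], [0.003, -0.001, -1.0]]
force: [-3.3, -6.9, -1.2]
grip_width: 0.0136
t 27.57 tcp [-187.8253 -115.5818] face [ -32.826 -115.615] yaw -0.01 z 0.0218 pitch -0.0028 roll -0.0006 F [-3.3176 -6.9132 -1.2123] j6 0.060
n 1 dist 4.537403810312149 rot [-0.033  -0.1621 -0.0122] need 0.1106683856173695
-3.8 -2.4 0.3 -0.0 -0.2 -0.0
clock: 27.65
tcp_pos: [0.5811, 0.0577, 0.0218]
eef_rot: [[-0.999, -0.036, -0.004], [-0.036, 0.999, -0.003], [0.004, -0.002, -1.0]]
force: [-4.4, -10.9, -0.2]
grip_width: 0.0139
t 27.65 tcp [-186.7734 -113.9365] face [ -31.7748 -114.1176] yaw -0.07 z 0.0218 pitch -0.0041 roll -0.0025 F [ -4.3981 -10.9265  -0.2349] j6 0.064
n 1 dist 4.9262577283097295 rot [-0.1408 -0.2371 -0.0666] need 0.1201526275197495
-2.8 -4.1 0.3 -0.1 -0.2 -0.1
```

11 N sideways plus a slight forward component means both fences are loaded. I'll back off straight to the right and withdraw.

```bash
python3 -m jog '[{"tx":-1,"ty":-10,"tz":0,"rx":0,"ry":0,"rz":0},{"tx":0,"ty":-12,"tz":0,"rx":0,"ry":0,"rz":0},{"tx":5,"ty":-8,"tz":0,"rx":0,"ry":0,"rz":0},{"tx":30,"ty":0,"tz":0,"rx":0,"ry":0,"rz":0},{"tx":38,"ty":0,"tz":0,"rx":0,"ry":0,"rz":0},{"tx":38,"ty":0,"tz":0,"rx":0,"ry":0,"rz":0},{"tx":38,"ty":0,"tz":0,"rx":0,"ry":0,"rz":0},{"tx":20,"ty":0,"tz":0,"rx":0,"ry":0,"rz":0},{"tx":0,"ty":0,"tz":0,"rx":0,"ry":0,"rz":0}]'
python3 - <<'E'
from meas import *
bplan2(-195,-150,.0115,L=.155)
a=optics.snapshot('scene');cv2.imwrite('pics/s24.png',cv2.resize(a[180:340,120:320],None,fx=3.5,fy=3.5,interpolation=cv2.INTER_CUBIC))
E
```

```text
clock: 28.4
tcp_pos: [0.4056, 0.015, 0.0208]
eef_rot: [[-0.999, -0.034, -0.002], [-0.034, 0.999, -0.001], [0.002, -0.001, -1.0]]
force: [0.3, 1.0, -1.4]
grip_width: 0.0137
t 28.40 tcp [-363.7659 -150.0638] face [-208.767  -150.5527] yaw -0.18 z 0.0208 pitch -0.0021 roll -0.0010 F [ 0.3419  0.9857 -1.3603] j6 0.004
n 1 dist 16.59786304741473 rot [-0.056  -0.1213 -0.1807] need 0.40482592798572514
-13.8 0.1 9.2 -0.1 -0.1 -0.2
```

View pics/s24.png

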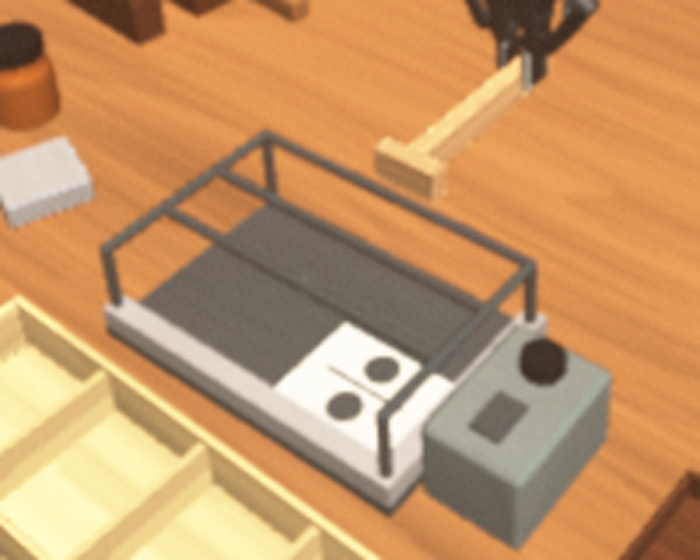

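The stick is out in front of the bed and the plate is snug in the corner. I'll lay the stick down, release it and rise.

```bash
python3 -m jog '[{"tx":0,"ty":0,"tz":6,"rx":0,"ry":-0.1,"rz":0},{"tx":0,"ty":0,"tz":3,"rx":0,"ry":0,"rz":0},{"tx":0,"ty":0,"tz":0.5,"rx":0,"ry":0,"rz":0}]'
python3 -m jog '[{"tx":0,"ty":0,"tz":0,"rx":0,"ry":0,"rz":0},{"tx":0,"ty":0,"tz":0,"rx":0,"ry":0,"rz":0},{"tx":0,"ty":0,"tz":0,"rx":0,"ry":0,"rz":0},{"tx":0,"ty":0,"tz":0,"rx":0,"ry":0,"rz":0},{"tx":0,"ty":0,"tz":0,"rx":0,"ry":0,"rz":0}]' 0.5
python3 -m jog '[{"tx":0,"ty":0,"tz":-20,"rx":0,"ry":0,"rz":0},{"tx":0,"ty":0,"tz":-36,"rx":0,"ry":0,"rz":0},{"tx":0,"ty":0,"tz":-36,"rx":0,"ry":0,"rz":0},{"tx":0,"ty":0,"tz":-36,"rx":0,"ry":0,"rz":0},{"tx":0,"ty":0,"tz":-20,"rx":0,"ry":0,"rz":0}]'
python3 -c "
from meas import *
plan([.70,.104,.15],86,14)"
```

```text
clock: 28.7
tcp_pos: [0.41, 0.0141, 0.0116]
eef_rot: [[-0.999, -0.033, 0.005], [-0.033, 0.999, -0.0], [-0.005, -0.001, -1.0]]
force: [0.3, 0.4, -1.4]
grip_width: 0.0136
clock: 29.12
tcp_pos: [0.4127, 0.0141, 0.0111]
eef_rot: [[-0.999, -0.033, 0.006], [-0.033, 0.999, -0.0], [-0.006, -0.001, -1.0]]
force: [0.1, 0.2, 0.4]
grip_width: 0.0426
clock: 29.53
tcp_pos: [0.408, 0.0142, 0.161]
eef_rot: [[-0.999, -0.033, -0.004], [-0.033, 0.999, -0.001], [0.004, -0.0, -1.0]]
force: [0.6, 0.8, 0.3]
grip_width: 0.0424
n 14 dist 305.6711064614713 rot [-0.2169 -0.1529 95.9162] need 13.509372561743563
-21.1 5.7 0.7 -0.0 -0.0 6.9
-20.2 8.2 0.7 -0.0 -0.0 6.9
-19.1 10.5 0.7 -0.0 -0.0 6.9
-17.7 12.7 0.7 -0.0 -0.0 6.9
-16.1 14.8 0.7 -0.0 -0.0 6.9
-14.2 16.6 0.7 -0.0 -0.0 6.9
-12.1 18.1 0.7 -0.0 -0.0 6.9
-9.9 19.5 0.7 -0.0 -0.0 6.9
-7.5 20.5 0.8 -0.0 -0.0 6.9
-5.0 21.2 0.8 -0.0 -0.0 6.9
-2.4 21.7 0.8 -0.0 -0.0 6.9
0.2 21.8 0.8 -0.0 -0.0 6.9
2.8 21.6 0.8 -0.0 -0.0 6.9
5.4 21.1 0.8 -0.0 -0.0 6.9
```

```bash
python3 -m jog '[{"tx":-21,"ty":6,"tz":0,"rx":0,"ry":0,"rz":6.8},{"tx":-20,"ty":8,"tz":0,"rx":0,"ry":0,"rz":6.8},{"tx":-19,"ty":11,"tz":0,"rx":0,"ry":0,"rz":6.8},{"tx":-18,"ty":13,"tz":0,"rx":0,"ry":0,"rz":6.8},{"tx":-16,"ty":15,"tz":0,"rx":0,"ry":0,"rz":6.8},{"tx":-14,"ty":17,"tz":0,"rx":0,"ry":0,"rz":6.8},{"tx":-12,"ty":18,"tz":0,"rx":0,"ry":0,"rz":6.8},{"tx":-10,"ty":20,"tz":0,"rx":0,"ry":0,"rz":6.8},{"tx":-8,"ty":20,"tz":0,"rx":0,"ry":0,"rz":6.8},{"tx":-5,"ty":21,"tz":0,"rx":0,"ry":0,"rz":6.8},{"tx":-2,"ty":22,"tz":0,"rx":0,"ry":0,"rz":6.8},{"tx":0,"ty":22,"tz":0,"rx":0,"ry":0,"rz":6.8},{"tx":3,"ty":22,"tz":0,"rx":0,"ry":0,"rz":6.8},{"tx":5,"ty":20,"tz":0,"rx":0,"ry":0,"rz":6.8},{"tx":0,"ty":0,"tz":0,"rx":0,"ry":0,"rz":0},{"tx":0,"ty":0,"tz":0,"rx":0,"ry":0,"rz":0}]'
python3 - <<'E'
from meas import *
c=optics.calibration('wrist');a=optics.snapshot('wrist');cv2.imwrite('pics/w25.png',a);pickle.dump(c,open('w25.pkl','wb'));print(c['origin'])
E
```

```text
clock: 30.87
tcp_pos: [0.718, 0.1036, 0.1671]
eef_rot: [[0.139, 0.99, 0.006], [0.99, -0.139, -0.0], [0.001, 0.006, -1.0]]
force: [0.3, -0.9, -0.5]
grip_width: 0.0426
[0.7266 0.1732 0.311 ]
```

View pics/w25.png

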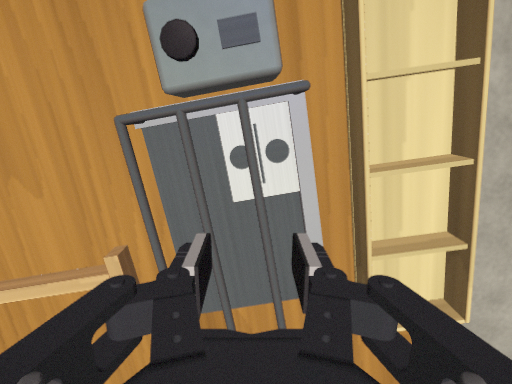

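Run:
```python
import cv2
a=cv2.imread('pics/w25.png')
cv2.imwrite('pics/w25c.png',cv2.resize(a[85:205,205:325],None,fx=5,fy=5,interpolation=cv2.INTER_CUBIC))
```

```text
(no output)
```

View pics/w25c.png

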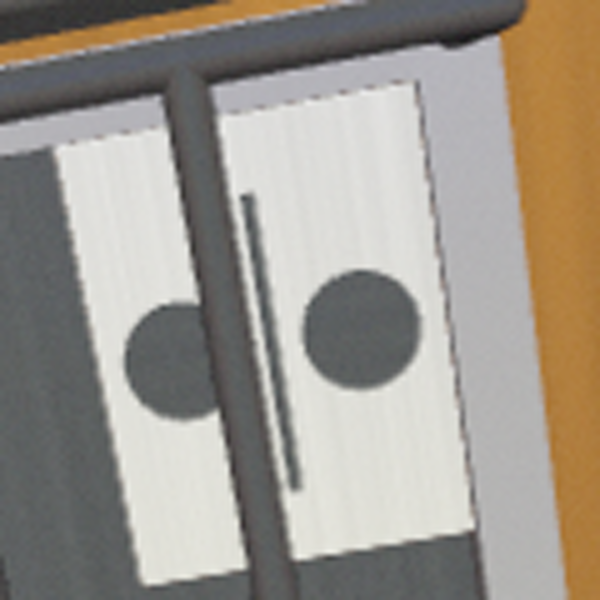

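Both gaps are now closed. A last check of the whole bench before handing in.

```bash
python3 -m jog '[{"tx":0,"ty":0,"tz":-30,"rx":0,"ry":0,"rz":0},{"tx":0,"ty":0,"tz":-20,"rx":0,"ry":0,"rz":0},{"tx":0,"ty":0,"tz":0,"rx":0,"ry":0,"rz":0},{"tx":0,"ty":0,"tz":0,"rx":0,"ry":0,"rz":0},{"tx":0,"ty":0,"tz":0,"rx":0,"ry":0,"rz":0}]'
python3 - <<'E'
from meas import *
c=pickle.load(open('w25.pkl','rb'));o=(205,85);f=5
S=unproj(c,src([(55,144),(230,113),(412,81)],f,o),.024);B=unproj(c,src([(419,82),(445,270),(478,530)],f,o),.024)
pl=unproj(c,src([(55,147),(413,84),(473,530),(143,585)],f,o),.020)
ang=lambda v:np.degrees(np.arctan2(v[1],v[0]))
th=np.radians((ang(S[-1]-S[0])+ang(B[0]-B[-1])-90)/2);ex=np.array([np.cos(th),np.sin(th)]);ey=np.array([-ex[1],ex[0]])
q=np.c_[pl[:,:2]@ex-np.mean(B[:,:2]@ex),pl[:,:2]@ey-np.mean(S[:,:2]@ey)]*1000
print('corners',q,'centre',q.mean(0),'rel ang',[ang(pl[1]-pl[0])-np.degrees(th),ang(pl[2]-pl[3])-np.degrees(th)])
a=optics.snapshot('scene');cv2.imwrite('pics/s26.png',a)
b=optics.snapshot('top');cv2.imwrite('pics/t26.png',b)
a0=cv2.imread('pics/top0.png');d=cv2.absdiff(a0,b).max(2);cv2.imwrite('pics/d26.png',d)
s=arm.state();print(s['joint_velocities'],s['tcp_pos'])
E
```

```text
clock: 31.33
tcp_pos: [0.713, 0.1026, 0.2171]
eef_rot: [[0.13, 0.991, -0.0], [0.991, -0.13, -0.001], [-0.001, -0.0, -1.0]]
force: [0.5, 0.1, -0.7]
grip_width: 0.0428
corners [[-70.3732  -0.4263]
 [ -0.8044  -0.5785]
 [ -0.4865 -89.9697]
 [-70.0379 -90.047 ]] centre [-35.4255 -45.2554] rel ang [np.float64(-0.1253584701269177), np.float64(0.06367249131485608)]
[0.0005 0.01   0.0062 0.0066 0.0014 0.0047] [0.7129 0.1026 0.2165]
```

View pics/s26.png

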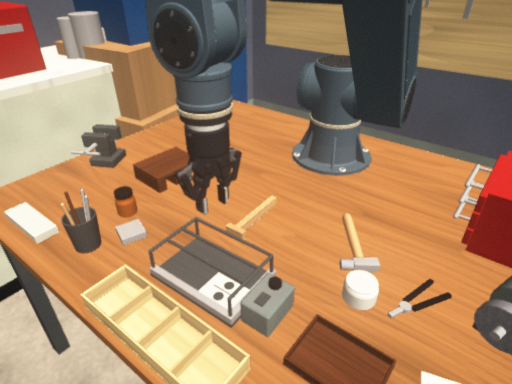

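View pics/t26.png

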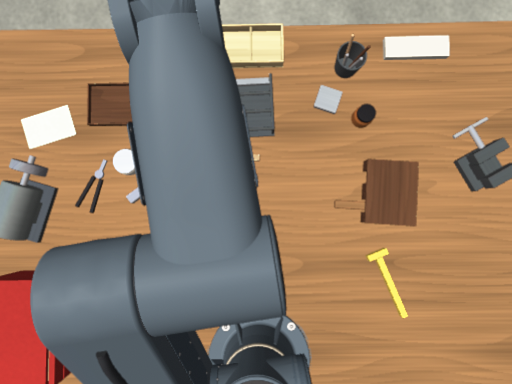

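The plate centre measures (−35.4, −45.3) mm, with its edges within about 0.1° of the fences. The stick lies flat in front of the bed, and the other objects show in their starting places. Handing in.

```bash
python3 -c "
from rig import hand_in,arm
print(hand_in(), arm.state()['clock'])"
```

```text
the job is handed in; nothing more can be done
the job is handed in; nothing more can be done
```

The aluminium plate now sits square in the corner of the bed. The stick lies flat on the bench in front of the bed, and the job was handed in at about 31 s of the 64 s allowed. The hand-in reported no verdict.

- **What I did:** I drew the stick from the rack, laid it down and took it again by the rear of its handle. Under the guard I pushed the plate to the side fence, then to the back fence.
- **What went wrong on the way:** On the first push, joint 6 ran into its limit and the stick stopped steering properly. I laid the stick down in front of the bed and took it again with the tool turned half a turn.
- **Extra nudge:** After both pushes, a close look still showed a gap of about 1.4 mm at the side fence. I took the stick once more and closed the gap with a push of about 11 N. The hardest push on the back fence read 48 N at the wrist, under the 120 N limit.
- **Last checks:** The plate centre measured (−35.4, −45.3) mm in the bed's frame, against a target of (−35, −45). Its edges were within about 0.1° of the fences. The gripper never came near the plate, and the arm ended about 0.2 m up, touching nothing.
- **Limits of those checks:** The stick's final position (face about 200 mm in front of the corner) comes from the arm's pose at release and the last scene picture, not a separate measurement. I checked the other objects only by eye. In the last top view the arm hid most of the hammer and the plate, and both looked right in the scene view.

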